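Ready the yokes for the stock photo

ROBOT

A 6-joint arm with a two-finger parallel gripper is mounted at the origin on the work surface. World frame = base frame: x ahead of the robot, y to its left, z up, the work surface at z = 0. Lengths are in mm, angles in rad, forces in N, time in s.
With the tool pointing down it reaches from about 275 to 1000 mm from the base axis. Payload 8.4 kg.
Tool frame: the origin (TCP) lies where the fingers leave the gripper's body, on its centre line; the fingertips stand 73 mm ahead of it and the grasp point (between the pads) lies 54 mm ahead of it (grip_point_offset is the distance from the TCP to the grasp point, in mm); z points along the fingers, y is the direction in which the jaws open and shut (so a half turn about z gives the same grasp; the last joint's range is limited). The gripper opens to 85 mm and grips with 20 to 120 N. Pads are 22 mm wide; open, the fingers measure 114 mm over their backs; the gripper's body (76 mm by 85 mm) begins 54 mm behind the grasp point. The pads swing forward as they close: fully open they stand 13 mm farther back than shut.
Start: joints at [-1.168, 0.353, 1.633, -0, 1.155, -0.002], TCP at [246.146, -574.492, 303.881] pointing down, gripper open.
Joint ranges: [-2.63, 2.63], [-0.92, 2.1], [0.06, 2.66], [-1.3, 4.44], [0, 2.69], [-3.02, 3.02]. Speed limits (rad/s): [2.22, 2.22, 2.79, 3.14, 3.14, 3.14].

INTERFACE

Orientations are given as [roll, pitch, yaw] about the fixed x, y, z axes, in that order (R = Rz(yaw) Ry(pitch) Rx(roll)).
In Python, from rig import sense, grab_frame, sign_off, grip_point_offset gives the robot as it stands. The module is installed in compiled form; this text tells all that it offers.
- The arm moves only by the tool drive_tool, never from a script. Its argument "targets" is one flat list of numbers, 7 for each row, row after row: the shift along the tool's x, y, z in m, then the turn, a rotation vector about the tool's x, y, z in rad, then the opening, from 0 (shut) to 1 (fully open). In form: [tx, ty, tz, wx, wy, wz, grip, tx, ty, tz, wx, wy, wz, grip, ...]. A call has 1 to 12 rows; each row is the pose to reach, as a shift and turn from the pose commanded when the call began, along the tool's axes at that moment; what a row does not reach only later rows make up. A row lasts 1/12 s, in which the tool goes at most 41.7 mm and 7.16 degrees, less where a joint would pass 70% of its speed; a pose out of reach is approached as far as the arm can. A call with a gripper value outside its range is refused whole. The fingers move at their own pace and stop on an object; "force" is the grip in N (left out, the last holds). Time passes only in rows, so rows that repeat a pose let the fingers close. It gives the time, the measured TCP pose, the force and the opening at its end, in the units of the state.
- sense(): the state, without advancing time (a new reading comes with each control period).
- grab_frame(name): name is "side" or "top" or "wrist"; returns a dict with "color" (384x512x3 uint8, blue, green, red), "vertical_fov" (degrees; the focal length in pixels is half the picture's height over the tangent of half this angle, whatever the lens; pixels are square), "cx", "cy" (the principal point, pixels), "k1" (the pictures are not rectified: a ray, as slopes to the right and down, at radius r is drawn at 1 + k1 r^2 times it, then the intrinsics apply), "world_from_camera" (4x4, takes a point from camera to world coordinates). Camera axes: x right, y down, z forward; pixel columns grow to the right and rows downward; lengths in mm; the calibration is good to about 2 mm. A picture is of the moment at which its call begins. There is no depth.
- sign_off(): hands the job in, once; it reports no verdict.
The state is a dict: "clock": time; "qpos": joint angles; "qvel": joint speeds; "joint_efforts": joint torques, N m; "eef_pos": TCP position; "tcp_rot": TCP orientation; "contact_force": force on the tool from outside, world axes, zero at the start; "wrist_torque": the same for the moment, N m; "opening": opening from 0.0 (shut) to 1.0 (fully open).
Only numpy, scipy, OpenCV 4.12 (cv2) and the standard library are available. Lean on these libraries where they do the work, as an engineer would, in place of code of your own. Each camera call takes 0.05 s, during which the arm holds its last target. There are 200 camera calls.

TASK

Get the stock-photo station ready: first raise the light panel on its friction hinge until its red stripe lines up with the green pointer, let go and check that it stays there. Then pull the tray fully out, stand every olive yoke from the counter upright in a tray compartment of its own while the tray is out, and push the loaded tray fully home under the light. At the end the panel must still line up with the pointer, and the spray can, carton and bearing are left alone.

Things in the scene. Friction and masses are not known exactly. Their poses are not given: they have to be found in the camera images.
- station: Fixed photo station: grey base plate 270 (x) x 400 (y, -175 to +225) x 12 mm with two rails; blue hinge cheeks 97 mm high at its +y end. Origin: underside of the plate on the slide's centre line. Its x runs across the tray (at yaw 0 away from the robot), y along the slide towards the lamp end, z up. Tray, lamp and pointer are carried by it.
- tray (a joint): Slide of the tray along station y, m: 0 = pulled fully out to the loading stop (tray centre at station y -70 mm), 0.16 = pushed fully home to the stop at the lamp end (tray centre at y +90 mm). About 3 N of friction; it stays where it is left. The ends are plain stops, no click.
- tray_in (a point): Centre of the tray's inner floor, 27 mm above the counter, axes as the station's. Blue plastic tray 226 (x) x 152 (y) mm outside; walls and dividers are 4 mm thick and stand 14 mm above the floor, making six compartments 70 mm square centred at x -74, 0, +74 and y +-37 mm from this point.
- tray_grip (a point): Grip point on the tray's red handle, an upright block 20 mm (station x) by 22 mm (y), 60 mm tall, top 90 mm above the counter; the point is on its axis, 17 mm below the top. It stands at the tray's -y end, 98 mm from the tray's centre, 11 mm clear of the end wall: pinch it across station x.
- lamp (a joint): Angle of the white light panel on its friction hinge, rad: 0 = upright, positive = leaning over the tray (towards station -y), negative = leaning away. Range -0.9 to 1.2. It stays where it is left; moving it takes about 2 to 6 N at its bar.
- lamp_bar (a point): Middle of the black grip bar on the panel's free edge: 12 mm thick, along station x, 96 mm clear between brackets, 160 mm from the hinge axis. The panel (220 mm wide, 14 thick) ends 50 mm short of it, so fingers can straddle it from above, closing along station y, at any lean. Site z points from hinge to bar. A red stripe on the panel's +x side shows its direction.
- lamp_hinge (a point): Point on the lamp's hinge axis (along station x), 80 mm above the counter at station y +200 mm. Axes as the station's.
- pointer (a joint): Angle of the green pointer on the white round dial at the +x side of the lamp's hinge, same axis and measured the same way as joint lamp: it shows the angle wanted (between -0.10 and 0.40 rad). The robot need not touch it.
- pointer_tip (a point): Tip of the green pointer, 62 mm from the hinge axis. Its z axis runs along the pointer.
- yoke0: Olive drive-shaft yoke, 0.3 to 0.65 kg (three to six are present): round hub 46 mm diameter, 32 mm tall, with two upright ears on top, to 66 mm height. The ears' flat outer faces, 30 mm wide, lie at x +-23 mm of its own frame: grip across them 48 mm above its underside. Origin: centre of the underside. Starts upright on a thin cork mat on the counter, at the robot's right.
- yoke1: Olive drive-shaft yoke, 0.3 to 0.65 kg (three to six are present): round hub 46 mm diameter, 32 mm tall, with two upright ears on top, to 66 mm height. The ears' flat outer faces, 30 mm wide, lie at x +-23 mm of its own frame: grip across them 48 mm above its underside. Origin: centre of the underside. Starts upright on a thin cork mat on the counter, at the robot's right.
- yoke2: Olive drive-shaft yoke, 0.3 to 0.65 kg (three to six are present): round hub 46 mm diameter, 32 mm tall, with two upright ears on top, to 66 mm height. The ears' flat outer faces, 30 mm wide, lie at x +-23 mm of its own frame: grip across them 48 mm above its underside. Origin: centre of the underside. Starts upright on a thin cork mat on the counter, at the robot's right.
- yoke3: Olive drive-shaft yoke, 0.3 to 0.65 kg (three to six are present): round hub 46 mm diameter, 32 mm tall, with two upright ears on top, to 66 mm height. The ears' flat outer faces, 30 mm wide, lie at x +-23 mm of its own frame: grip across them 48 mm above its underside. Origin: centre of the underside. Starts upright on a thin cork mat on the counter, at the robot's right.
- yoke4: Olive drive-shaft yoke, 0.3 to 0.65 kg (three to six are present): round hub 46 mm diameter, 32 mm tall, with two upright ears on top, to 66 mm height. The ears' flat outer faces, 30 mm wide, lie at x +-23 mm of its own frame: grip across them 48 mm above its underside. Origin: centre of the underside. Starts upright on a thin cork mat on the counter, at the robot's right.
- yoke5: Olive drive-shaft yoke, 0.3 to 0.65 kg (three to six are present): round hub 46 mm diameter, 32 mm tall, with two upright ears on top, to 66 mm height. The ears' flat outer faces, 30 mm wide, lie at x +-23 mm of its own frame: grip across them 48 mm above its underside. Origin: centre of the underside. Starts upright on a thin cork mat on the counter, at the robot's right.
- spray: Bystander: red spray can, 60 mm diameter, 170 mm tall, origin under its centre.
- carton: Bystander: cardboard carton 80 x 100 x 80 mm, origin under its centre.
- bearing: Bystander: steel bearing ring 80 mm diameter, 23 mm tall, origin under its centre.
Mind the look-alikes: they are no part of the job. What is shaped like the yoke4 but purple or turquoise is not meant.

How it is judged:
By the outcome, as a careful person would: the job done as asked, in the order asked, and still so for the second after the job is handed in, with the robot touching nothing.
Of yoke0, yoke1, yoke2, yoke3, yoke4, yoke5 only 3 to 6 are there at a start; the rules pass over those that are not, and their reading is None.
At some moment in a run one of yoke0, yoke1, yoke2, yoke3, yoke4, yoke5 may be knocked a few centimetres aside while the robot is not near it.
Once in a run the grip may slacken for a moment while it holds something.
It also fails if it takes over 210 s, if anything falls off the work surface, if the arm or the gripper's body presses on something with over 40 N, if the wrist force passes 120 N, or if a joint passes its speed limit or range.

## Working session

There is one attempt and no reset: what is moved stays moved. The work goes in short steps, Python scripts to look and compute and a tool call to move; the robot and the scene stay as the last step left them, time stands still between calls to the robot, and variables do not carry over. Pictures are saved under pics/ and viewed, about 12 in all and at most 16, crops included, and the job is handed in when it is done.

Besides the shell and the picture viewer there is one more tool, called after ">>>" as name(argument=value, ...) on one line, values as JSON. drive_tool: Moves the arm, as the interface text tells. Its arguments: {"type":"object","properties":{"targets":{"type":"array"},"force":{"type":"number"}},"required":["targets"]}

```bash
mkdir -p pics; cat > h.py <<'E'
import numpy as np, cv2, pickle, sys
from rig import sense, grab_frame, sign_off, grip_point_offset
from scipy.spatial.transform import Rotation as R
def snap(n,save=None):
    f=grab_frame(n)
    if save: cv2.imwrite(f'pics/{save}.png',f['color']); pickle.dump(f,open(f'pics/{save}.pkl','wb'))
    return f
def K(f):
    h,w=f['color'].shape[:2]; F=h/2/np.tan(np.radians(f['vertical_fov'])/2)
    return np.array([[F,0,f['cx']],[0,F,f['cy']],[0,0,1.]]), np.array([f['k1'],0,0,0,0.])
def ray(f,uv):
    k,d=K(f); p=cv2.undistortPoints(np.array(uv,float).reshape(-1,1,2),k,d).reshape(-1,2)
    T=np.array(f['world_from_camera']); D=np.c_[p,np.ones(len(p))]@T[:3,:3].T
    return T[:3,3],D
def on_z(f,uv,z):
    o,D=ray(f,uv); return o+D*((z-o[2])/D[:,2])[:,None]
def proj(f,P):
    k,d=K(f); T=np.linalg.inv(np.array(f['world_from_camera']))
    return cv2.projectPoints(np.array(P,float).reshape(-1,1,3),T[:3,:3],T[:3,3],k,d)[0].reshape(-1,2)
def blobs(f,lo,hi,amin=30):
    m=cv2.inRange(cv2.cvtColor(f['color'],cv2.COLOR_BGR2HSV),np.array(lo),np.array(hi))
    n,l,s,c=cv2.connectedComponentsWithStats(m)
    return [(s[i,4],c[i].round(1),s[i,:4]) for i in range(1,n) if s[i,4]>=amin],m
def tri(f1,u1,f2,u2):
    o1,d1=ray(f1,[u1]);o2,d2=ray(f2,[u2]);d1=d1[0];d2=d2[0]
    t=np.linalg.lstsq(np.c_[d1,-d2],o2-o1,rcond=None)[0]
    a=o1+d1*t[0];b=o2+d2*t[1];return (a+b)/2,np.linalg.norm(a-b)
E
python3 - <<'E'
from h import *
s=sense();print(s, grip_point_offset if not callable(grip_point_offset) else grip_point_offset())
for n in['side','top','wrist']:
    f=snap(n,n+'0');print(n,np.array(f['world_from_camera']).round(2).tolist(),f['vertical_fov'],f['cx'],f['cy'],f['k1'])
E
```

```text
{'clock': 0.0, 'qpos': array([-1.16844884e+00,  3.53644903e-01,  1.63410629e+00,  2.56369075e-05,
        1.15519238e+00, -2.39379428e-03]), 'qvel': array([0.00153977, 0.0029464 , 0.00088767, 0.00061699, 0.00162843,
       0.00214626]), 'joint_efforts': array([ 1.78792379e-03, -6.05247045e+01, -3.42059076e+01, -6.39670861e-05,
        9.25193424e-03,  5.66118352e-07]), 'eef_pos': array([ 245.98203807, -574.16863626,  303.17555085]), 'tcp_rot': array([-3.14024179e+00, -2.66742578e-05,  4.04730896e-01]), 'contact_force': array([-0.40125832, -0.56165453, -0.06813929]), 'wrist_torque': array([-0.02212021,  0.03447583,  0.04289496]), 'opening': 1.0013491958807745} 53.900000000000006
side [[-0.75, -0.44, 0.5, -96.14], [-0.66, 0.48, -0.58, 746.4], [0.02, -0.76, -0.65, 1005.6], [0.0, 0.0, 0.0, 1.0]] 45.14044741144795 248.87447689878812 188.42606560986792 0.06200701068845073
top [[-0.01, -1.0, 0.04, 478.85], [-1.0, 0.0, -0.01, -21.51], [0.01, -0.04, -1.0, 1370.69], [0.0, 0.0, 0.0, 1.0]] 57.16799160170045 254.94582186589153 192.04780532796164 -0.10756181789246676
wrist [[0.39, -0.89, -0.24, 307.34], [-0.92, -0.38, -0.1, -548.52], [-0.0, 0.26, -0.96, 373.16], [0.0, 0.0, 0.0, 1.0]] 68.95645985227684 254.81272968105046 192.82979612381877 0.019425277639242566
```

View pics/side0.png

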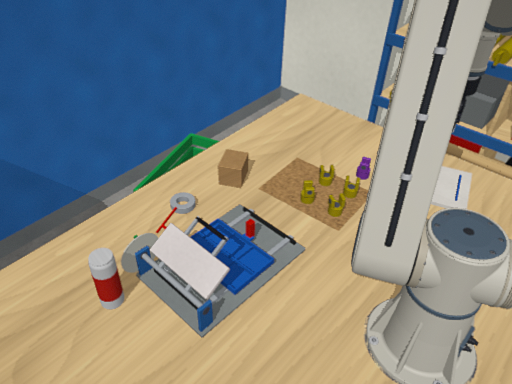

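View pics/top0.png

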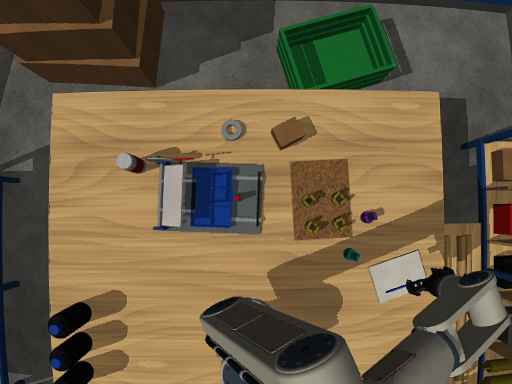

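The side view shows four olive yokes at (327,175), (352,187), (308,192) and (337,205) on the mat. The look-alikes are a purple yoke at (364,168), also at top (369,217), and a turquoise one at top (351,255). The station is at side (220,260). In the top view its handle is at (237,198) and the yokes are at (309,199), (338,198), (313,226) and (340,223).

Next is one close crop of both views, plus measurements.

```bash
python3 - <<'E'
from h import *
s=pickle.load(open('pics/side0.pkl','rb'));t=pickle.load(open('pics/top0.pkl','rb'))
a=cv2.resize(s['color'][190:340,80:310],None,fx=3.4,fy=3.4,interpolation=cv2.INTER_CUBIC)[:,:780]
cv2.imwrite('pics/crop1.png',a)
b=cv2.resize(t['color'][145:245,140:400],None,fx=3,fy=3,interpolation=cv2.INTER_CUBIC)
cv2.imwrite('pics/crop2.png',b)
for n,f in(('side',s),('top',t)):
    print(n,'olive');[print(*x) for x in blobs(f,(22,120,60),(34,255,255),8)[0]]
    print('red');[print(*x) for x in blobs(f,(0,180,100),(6,255,255),8)[0]]
    print('green');[print(*x) for x in blobs(f,(45,120,60),(75,255,255),4)[0]]
bl,_=blobs(t,(22,120,60),(34,255,255),8)
for x in bl: print(on_z(t,[x[1]],50).round(0))
E
```

```text
side olive
39 [499.4  38.3] [495  34  10  11]
356 [502.7  52.6] [492  37  20  28]
9 [390.3  93.7] [390  91   2   7]
222 [326.  175.7] [319 165  16  21]
498 [342.6 197.5] [328 175  32  42]
267 [307.5 192.3] [301 180  14  24]
red
216 [464.4 144. ] [450 135  31  18]
67 [165.4 220.8] [156 208  21  25]
126 [249.9 227.2] [246 219   9  17]
479 [107.8 288.5] [ 93 274  28  27]
green
1048 [178.5 156. ] [133 134  86  57]
6 [135.  236.2] [134 235   3   3]
top olive
95 [338.2 198.4] [331 191  16  14]
92 [308.  199.8] [302 194  14  13]
93 [339.4 223.3] [332 217  15  13]
89 [311.6 226.8] [305 221  15  12]
113 [501.4 367.5] [492 364  20   8]
9 [486.3 368.1] [484 367   6   3]
53 [503.2 382. ] [491 380  21   4]
red
33 [182.8 158.8] [175 158  18   6]
21 [236.1 197.6] [234 196   5   5]
62 [510.5 219. ] [509 204   3  31]
green
4399 [338.1  53.6] [279   4 118  85]
6 [362.   15.5] [361  15   4   3]
7 [353.9  17.9] [352  17   5   3]
19 [344.8  20. ] [339  18  12   5]
12 [330.5  23.8] [327  23   8   3]
12 [356.2  23.6] [352  22   9   4]
11 [318.   27.4] [314  26   9   4]
13 [340.5  27.8] [337  27   8   3]
15 [308.3  29.9] [305  29   8   4]
6 [333.2  29.7] [331  29   5   2]
11 [299.3  32.2] [295  31   9   3]
11 [321.  33.] [318  32   8   4]
111 [287.1  62.1] [278  36  20  53]
6 [307.5  36.8] [305  36   6   2]
10 [294.   40.4] [290  39   9   3]
88 [284.8  66.2] [277  44  17  45]
4 [356.   81.5] [355  81   3   2]
6 [361.5  83.8] [359  83   6   3]
5 [367.2  82.2] [366  82   4   2]
4 [157.  156.2] [156 156   3   2]
[[ 507. -349.   50.]]
[[ 503. -234.   50.]]
[[ 413. -352.   50.]]
[[ 401. -247.   50.]]
[[ -191. -1040.    50.]]
[[-185. -968.   50.]]
[[ -256. -1054.    50.]]
```

View pics/crop1.png

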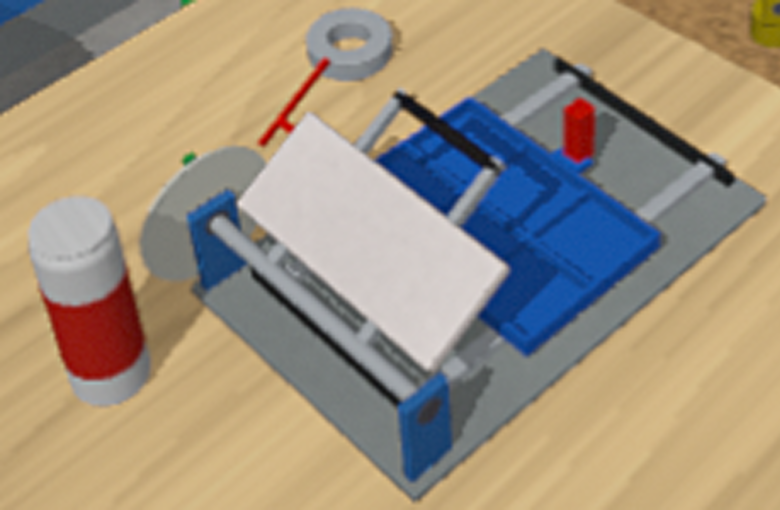

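View pics/crop2.png

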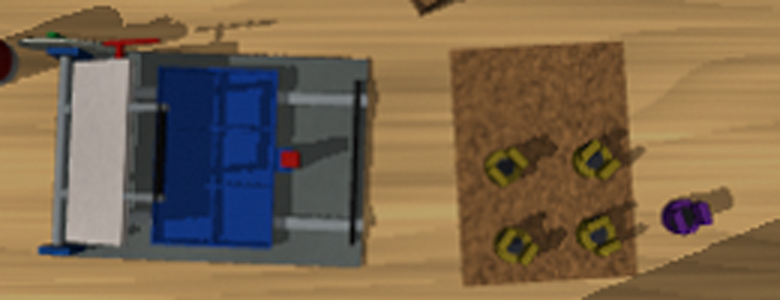

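The panel leans well over the tray. The side crop shows the stripe from about (157,232) to (176,208), the bar ends at (198,218) and (226,238), and only the green tip poking out at (136,236). The handle is at top (237,198), and the olive yokes stand alone on the mat. I'm working out the rough geometry and then moving the wrist camera above the dial.

```bash
cat >> h.py <<'E'
def go(pos,rpy=None,grip=False):
    """tool-frame shift/turn from current pose to wanted TCP (or grasp point) pose"""
    s=sense(); r0=R.from_euler('xyz',s['tcp_rot']); r1=r0 if rpy is None else R.from_euler('xyz',rpy)
    p=np.array(pos,float)
    if grip: p=p-r1.apply([0,0,54.])
    d=r0.inv().apply(p-s['eef_pos']); w=(r0.inv()*r1).as_rotvec()
    print('shift m',(d/1000).round(4),'turn',w.round(4),'| rows',int(np.ceil(max(np.linalg.norm(d)/41.7,np.degrees(np.linalg.norm(w))/7.16))))
def st():
    s=sense(); print('t',round(s['clock'],2),'tcp',s['eef_pos'].round(1),s['tcp_rot'].round(3),'F',s['contact_force'].round(1),'op',round(s['opening'],3),'q',s['qpos'].round(2))
E
python3 - <<'E'
from h import *
s=pickle.load(open('pics/side0.pkl','rb'));t=pickle.load(open('pics/top0.pkl','rb'))
print('handle',on_z(t,[(236.7,198.3)],90), 'plate -y corners',on_z(t,[(263.3,164.3),(261.7,233.3)],12),'cheeks',on_z(t,[(160.7,161.7),(160.7,228.3)],97))
print('bar+x',tri(s,(197.6,218.5),t,(193.3,181.5)),'bar-x',tri(s,(225.6,238),t,(193,211)))
print('tip',tri(s,(135.9,236.5),t,(157,156.2)))
go([620,300,400],[np.pi,0,0])
E
```

```text
handle [[508.61913961  32.42613636  90.        ]] plate -y corners [[641.6845944  -67.69529966  12.        ]
 [375.26180253 -59.93095426  12.        ]] cheeks [[643.34249696 309.75555421  97.        ]
 [400.83898543 308.46777301  97.        ]]
bar+x (array([566.57235093, 179.15376903, 167.78595949]), np.float64(3.9879535508780823)) bar-x (array([465.47005083, 179.9293916 , 167.31547722]), np.float64(3.5897604513246866))
tip (array([657.94172507, 312.56537372, 139.63865956]), np.float64(1.1229784040464277))
shift m [ 0.688  -0.6564 -0.0959] turn [-1.100e-03  2.000e-04  4.048e-01] | rows 23
```

>>> drive_tool(targets=[0.688, -0.656, -0.097, 0, 0, 0.405, 1, 0.688, -0.656, -0.097, 0, 0, 0.405, 1, 0.688, -0.656, -0.097, 0, 0, 0.405, 1, 0.688, -0.656, -0.097, 0, 0, 0.405, 1, 0.688, -0.656, -0.097, 0, 0, 0.405, 1, 0.688, -0.656, -0.097, 0, 0, 0.405, 1, 0.688, -0.656, -0.097, 0, 0, 0.405, 1, 0.688, -0.656, -0.097, 0, 0, 0.405, 1, 0.688, -0.656, -0.097, 0, 0, 0.405, 1, 0.688, -0.656, -0.097, 0, 0, 0.405, 1, 0.688, -0.656, -0.097, 0, 0, 0.405, 1, 0.688, -0.656, -0.097, 0, 0, 0.405, 1])

```text
clock: 1.15
eef_pos: [441.9, -115.5, 354.9]
tcp_rot: [3.141, -0.0, -0.0]
contact_force: [0.6, -1.3, -0.2]
opening: 0.999
```

```bash
python3 -c "
from h import *
st();go([620,300,400],[np.pi,0,0])"
```

```text
t 1.15 tcp [ 441.9 -115.5  354.9] [ 3.141 -0.    -0.   ] F [ 0.6 -1.3 -0.2] op 0.999 q [-0.26  0.03  1.92 -0.    1.19  1.31]
shift m [ 0.178  -0.4156 -0.0451] turn [ 0.0001 -0.0003 -0.0003] | rows 11
```

>>> drive_tool(targets=[0.178, -0.416, -0.045, 0, 0, 0, 1, 0.178, -0.416, -0.045, 0, 0, 0, 1, 0.178, -0.416, -0.045, 0, 0, 0, 1, 0.178, -0.416, -0.045, 0, 0, 0, 1, 0.178, -0.416, -0.045, 0, 0, 0, 1, 0.178, -0.416, -0.045, 0, 0, 0, 1, 0.178, -0.416, -0.045, 0, 0, 0, 1, 0.178, -0.416, -0.045, 0, 0, 0, 1, 0.178, -0.416, -0.045, 0, 0, 0, 1, 0.178, -0.416, -0.045, 0, 0, 0, 1, 0.178, -0.416, -0.045, 0, 0, 0, 1, 0.178, -0.416, -0.045, 0, 0, 0, 1])

```text
clock: 2.15
eef_pos: [621.3, 304.4, 399.0]
tcp_rot: [-3.139, -0.001, 0.003]
contact_force: [-1.4, -0.9, 0.3]
opening: 1.001
```

```bash
python3 - <<'E'
from h import *
st();f=snap('wrist','w1')
cv2.imwrite('pics/w1b.png',cv2.resize(f['color'],None,fx=1.5,fy=1.5,interpolation=cv2.INTER_CUBIC))
E
```

```text
t 2.15 tcp [621.3 304.4 399. ] [-3.139e+00 -1.000e-03  3.000e-03] F [-1.4 -0.9  0.3] op 1.001 q [0.45 0.39 1.37 0.   1.38 2.02]
```

View pics/w1b.png

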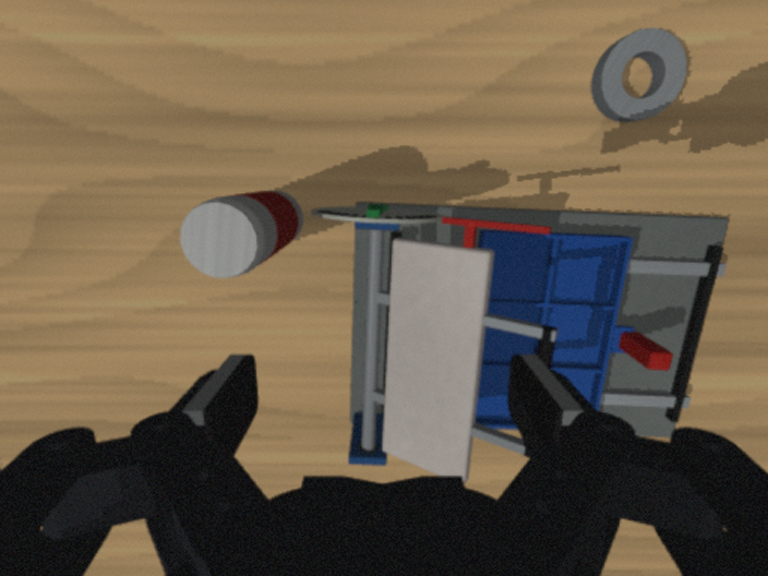

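The wrist view shows the green tip at (251,140) in original pixels, the hinge rod from (250,151) to (246,306), the stripe from (295,147) to (366,154), and the bar at about (365,222).

```bash
python3 - <<'E'
from h import *
f=pickle.load(open('pics/w1.pkl','rb'))
b,m=blobs(f,(50,120,50),(75,255,255),4)
print('green',[(x[0],x[1],x[2]) for x in b])
hsv=cv2.cvtColor(f['color'],cv2.COLOR_BGR2HSV)
for r in(162,180,260,285): print(r,[tuple(v) for v in hsv[r,234:262,1:]])
for x in blobs(f,(0,170,90),(6,255,255),20)[0]+blobs(f,(174,170,90),(180,255,255),20)[0]: print('red',x)
print(np.array(f['world_from_camera'])[:3,3])
E
```

```text
green [(np.int32(65), array([249.7, 140.8]), array([244, 137,  14,   8], dtype=int32))]
162 [(np.uint8(100), np.uint8(145)), (np.uint8(98), np.uint8(141)), (np.uint8(60), np.uint8(106)), (np.uint8(12), np.uint8(85)), (np.uint8(13), np.uint8(81)), (np.uint8(12), np.uint8(83)), (np.uint8(15), np.uint8(87)), (np.uint8(18), np.uint8(86)), (np.uint8(12), np.uint8(84)), (np.uint8(15), np.uint8(86)), (np.uint8(21), np.uint8(85)), (np.uint8(15), np.uint8(86)), (np.uint8(11), np.uint8(94)), (np.uint8(12), np.uint8(108)), (np.uint8(9), np.uint8(118)), (np.uint8(13), np.uint8(122)), (np.uint8(13), np.uint8(117)), (np.uint8(12), np.uint8(108)), (np.uint8(10), np.uint8(103)), (np.uint8(14), np.uint8(91)), (np.uint8(17), np.uint8(73)), (np.uint8(18), np.uint8(72)), (np.uint8(16), np.uint8(78)), (np.uint8(9), np.uint8(84)), (np.uint8(18), np.uint8(84)), (np.uint8(14), np.uint8(71)), (np.uint8(10), np.uint8(52)), (np.uint8(17), np.uint8(73))]
180 [(np.uint8(103), np.uint8(139)), (np.uint8(85), np.uint8(114)), (np.uint8(37), np.uint8(89)), (np.uint8(21), np.uint8(87)), (np.uint8(18), np.uint8(86)), (
[... 1907 characters left out ...]
 (np.uint8(7), np.uint8(110)), (np.uint8(13), np.uint8(102)), (np.uint8(8), np.uint8(91)), (np.uint8(14), np.uint8(74)), (np.uint8(43), np.uint8(59)), (np.uint8(127), np.uint8(52)), (np.uint8(179), np.uint8(47)), (np.uint8(120), np.uint8(49)), (np.uint8(75), np.uint8(51)), (np.uint8(11), np.uint8(92)), (np.uint8(13), np.uint8(138)), (np.uint8(23), np.uint8(155)), (np.uint8(18), np.uint8(154)), (np.uint8(18), np.uint8(157)), (np.uint8(20), np.uint8(154)), (np.uint8(22), np.uint8(153))]
red (np.int32(352), array([326.4, 151.6]), array([295, 145,  72,  20], dtype=int32))
red (np.int32(156), array([439.3, 240. ]), array([431, 235,  17,  11], dtype=int32))
[687.91736972 303.74251457 468.99376312]
```

```bash
python3 - <<'E'
from h import *
f=pickle.load(open('pics/w1.pkl','rb'))
print('rod',on_z(f,[(249.9,162),(249.9,180),(246,260),(245,285)],80).round(1).tolist())
print('tip',on_z(f,[(249.7,140.8),(244,141),(257,141)],141).round(1).tolist())
print('dial ends',on_z(f,[(210,141),(292,144)],80).round(1).tolist())
print('bar +x end, -x?',on_z(f,[(366,217),(366,243)],167).round(1).tolist())
print('handle top',on_z(f,[(439.3,240)],90).round(1).tolist())
print('plate -y edge',on_z(f,[(727/1.5,217/1.5),(676/1.5,435/1.5)],12).round(1).tolist())
print('stripe ends',on_z(f,[(297,147),(366,153.5)],130).round(1).tolist())
E
```

```text
rod [[626.3, 311.6, 80.0], [600.5, 311.6, 80.0], [474.2, 317.7, 80.0], [430.4, 319.5, 80.0]]
tip [[660.6, 310.5, 141.0], [660.4, 317.1, 141.0], [660.5, 302.1, 141.0]]
dial ends [[655.1, 366.3, 80.0], [651.4, 253.6, 80.0]]
bar +x end, -x? [[577.4, 177.3, 167.0], [545.0, 173.9, 167.0]]
handle top [[514.3, 35.5, 90.0]]
plate -y edge [[644.3, -61.5, 12.0], [378.9, -57.2, 12.0]]
stripe ends [[652.6, 253.9, 130.0], [645.0, 170.6, 130.0]]
```

```bash
cat >> h.py <<'E'
YAW=-0.03; ORG=np.array([517,115.5,0.])
def W(p): return ORG+R.from_euler('z',YAW).apply(p)
def bar(phi): return W([0,200-160*np.sin(phi),80+160*np.cos(phi)])
E
python3 - <<'E'
from h import *
print(bar(1.0)); go(bar(1.0)+[0,0,60],[np.pi,0,YAW],True)
E
```

```text
[518.96064515 180.83523055 166.44836894]
shift m [-0.1017  0.1205  0.1182] turn [-0.0003  0.0005  0.033 ] | rows 5
```

>>> drive_tool(targets=[-0.102, 0.1205, 0.118, 0, 0, 0.033, 1, -0.102, 0.1205, 0.118, 0, 0, 0.033, 1, -0.102, 0.1205, 0.118, 0, 0, 0.033, 1, -0.102, 0.1205, 0.118, 0, 0, 0.033, 1, -0.102, 0.1205, 0.118, 0, 0, 0.033, 1, -0.102, 0.1205, 0.118, 0, 0, 0.033, 1, -0.102, 0.1205, 0.14, 0, 0, 0.033, 1, -0.102, 0.1205, 0.16, 0, 0, 0.033, 1, -0.102, 0.1205, 0.178, 0, 0, 0.033, 1, -0.102, 0.1205, 0.178, 0, 0, 0.033, 1])

```text
clock: 3.03
eef_pos: [516.1, 176.8, 218.9]
tcp_rot: [3.14, 0.005, -0.034]
contact_force: [-0.0, 0.0, -0.9]
opening: 1.001
```

```bash
python3 - <<'E'
from h import *
st();f=snap('wrist','w2')
P=[bar(1.0)+np.array([a,0,0]) for a in(-45,0,45)]; print(proj(f,P))
s=snap('side','s2')
a=cv2.resize(s['color'][180:300,130:290],None,fx=3,fy=3)
cv2.imwrite('pics/w2b.png',np.hstack([cv2.resize(f['color'],(480,360)),a[:, :320] if 0 else cv2.resize(a,(320,360))]))
E
```

```text
t 3.03 tcp [516.1 176.8 218.9] [ 3.14   0.005 -0.034] F [-0.   0.  -0.9] op 1.001 q [ 0.33  0.33  1.88 -0.    0.94  1.93]
[[248.38814016 331.30437665]
 [244.71660381 253.28010458]
 [240.30205844 160.5393098 ]]
```

View pics/w2b.png

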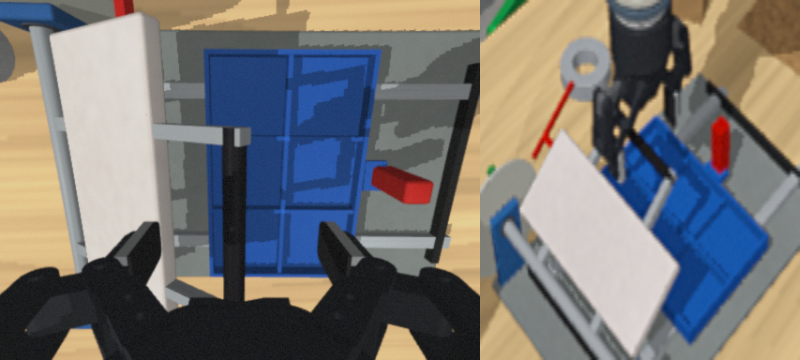

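```bash
python3 - <<'E'
from h import *
for phi in [.95,.87,.79,.71,.63,.55,.47,.39,.31,.23,.15,.08]: print(phi,end=' ');go(bar(phi),[np.pi,0,YAW],True)
E
```

```text
0.95 shift m [ 0.0011 -0.0078 -0.0053] turn [ 0.0004  0.0009 -0.0036] | rows 1
0.87 shift m [ 0.0011 -0.0156 -0.0154] turn [ 0.0004  0.0009 -0.0036] | rows 1
0.79 shift m [ 0.0011 -0.0243 -0.0248] turn [ 0.0004  0.0009 -0.0036] | rows 1
0.71 shift m [ 0.001  -0.0336 -0.0336] turn [ 0.0004  0.0009 -0.0036] | rows 2
0.63 shift m [ 0.001  -0.0437 -0.0415] turn [ 0.0004  0.0009 -0.0036] | rows 2
0.55 shift m [ 0.0009 -0.0543 -0.0486] turn [ 0.0004  0.0009 -0.0036] | rows 2
0.47 shift m [ 0.0009 -0.0655 -0.0549] turn [ 0.0004  0.0009 -0.0036] | rows 3
0.39 shift m [ 0.0008 -0.0771 -0.0602] turn [ 0.0004  0.0009 -0.0036] | rows 3
0.31 shift m [ 0.0008 -0.0891 -0.0646] turn [ 0.0004  0.0009 -0.0036] | rows 3
0.23 shift m [ 0.0008 -0.1014 -0.068 ] turn [ 0.0004  0.0009 -0.0036] | rows 3
0.15 shift m [ 0.0007 -0.114  -0.0705] turn [ 0.0004  0.0009 -0.0036] | rows 4
0.08 shift m [ 0.0007 -0.1251 -0.0717] turn [ 0.0004  0.0009 -0.0036] | rows 4
```

>>> drive_tool(targets=[0, 0, 0, 0, 0, 0, 0.24, 0, 0, 0, 0, 0, 0, 0.24, 0, 0, 0, 0, 0, 0, 0.24, 0, 0, 0, 0, 0, 0, 0.24, 0, 0, 0, 0, 0, 0, 0.24, 0, 0, 0, 0, 0, 0, 0.24], force=25)

```text
clock: 3.63
eef_pos: [517.8, 178.0, 221.9]
tcp_rot: [-3.141, -0.0, -0.033]
contact_force: [0.2, -0.2, 0.8]
opening: 0.242
```

>>> drive_tool(targets=[0, -0.0066, -0.0023, 0, 0, 0, 0.24, 0, -0.0144, -0.0124, 0, 0, 0, 0.24, 0, -0.0231, -0.0218, 0, 0, 0, 0.24, 0, -0.0324, -0.0306, 0, 0, 0, 0.24, 0, -0.0425, -0.0385, 0, 0, 0, 0.24, 0, -0.0531, -0.0456, 0, 0, 0, 0.24, 0, -0.0643, -0.0519, 0, 0, 0, 0.24, 0, -0.0759, -0.0572, 0, 0, 0, 0.24, 0, -0.0879, -0.0616, 0, 0, 0, 0.24, 0, -0.1, -0.065, 0, 0, 0, 0.24, 0, -0.113, -0.0675, 0, 0, 0, 0.24, 0, -0.124, -0.0687, 0, 0, 0, 0.24])

```text
clock: 4.63
eef_pos: [522.1, 302.4, 291.2]
tcp_rot: [3.141, -0.001, -0.033]
contact_force: [0.0, -4.0, 3.1]
opening: 0.239
```

>>> drive_tool(targets=[0, 0, 0, 0, 0, 0, 0.05, 0, 0, 0, 0, 0, 0, 0.05, 0, 0, 0, 0, 0, 0, 0.05, 0, 0, 0, 0, 0, 0, 0.05])

```text
clock: 4.97
eef_pos: [522.1, 303.0, 291.0]
tcp_rot: [-3.139, -0.001, -0.033]
contact_force: [-0.8, 3.4, 5.4]
opening: 0.13
```

```bash
python3 - <<'E'
from h import *
st();s=snap('side','s3');t=snap('top','t3')
print('red s',[(x[0],x[1],x[2]) for x in blobs(s,(0,180,80),(6,255,255),15)[0]]);print('red t',[(x[0],x[1],x[2]) for x in blobs(t,(0,180,80),(6,255,255),10)[0]])
# plan side look: camera pose
a=np.radians(50); r=R.from_euler('xyz',[np.pi,0,YAW])*R.from_euler('y',a)
for aa in (a,-a):
    r=R.from_euler('xyz',[np.pi,0,YAW])*R.from_euler('y',aa); print(aa,r.apply([0,0,1]),r.as_euler('xyz'))
E
```

```text
t 4.97 tcp [522.1 303.  291. ] [-3.139e+00 -1.000e-03 -3.300e-02] F [-0.8  3.4  5.4] op 0.13 q [0.52 0.33 1.69 0.   1.11 2.13]
red s [(np.int32(59), array([137.3, 221.2]), array([135, 208,   5,  27], dtype=int32)), (np.int32(126), array([249.9, 227.3]), array([246, 219,   9,  18], dtype=int32)), (np.int32(520), array([108.7, 287.9]), array([ 93, 272,  29,  29], dtype=int32))]
red t [(np.int32(26), array([236.7, 197.7]), array([234, 196,   6,   5], dtype=int32)), (np.int32(536), array([502.7, 218.6]), array([493, 204,  19,  31], dtype=int32))]
0.8726646259971648 [ 0.76569975 -0.02297789 -0.64278761] [ 3.14159265 -0.87266463 -0.03      ]
-0.8726646259971648 [-0.76569975  0.02297789 -0.64278761] [ 3.14159265  0.87266463 -0.03      ]
```

>>> drive_tool(targets=[0, 0, 0, 0, 0, 0, 0.5, 0, 0, 0, 0, 0, 0, 0.5, 0, 0, 0, 0, 0, 0, 0.5, 0, 0, 0, 0, 0, 0, 0.5, 0, 0, -0.035, 0, 0, 0, 0.5, 0, 0, -0.07, 0, 0, 0, 0.5, 0.04, 0, -0.1, 0, 0, 0, 0.5, 0.08, 0, -0.1, 0, 0, 0, 0.5, 0.12, 0, -0.1, 0, 0, 0, 0.5, 0.16, 0, -0.1, 0, 0, 0, 0.5, 0.2, 0, -0.1, 0, 0, 0, 0.5, 0.24, 0, -0.1, 0, 0, 0, 0.5])

```text
clock: 6.07
eef_pos: [763.6, 293.3, 389.9]
tcp_rot: [3.141, 0.0, -0.033]
contact_force: [0.9, 0.2, 0.4]
opening: 0.5
```

```bash
python3 - <<'E'
from h import *
st();go([775,308,250],[np.pi,0.873,YAW])
E
```

```text
t 6.07 tcp [763.6 293.3 389.9] [ 3.141  0.    -0.033] F [0.9 0.2 0.4] op 0.5 q [ 0.36  0.62  1.03 -0.    1.49  1.97]
shift m [ 0.0109 -0.0151  0.1399] turn [-0.0013 -0.8729 -0.0032] | rows 7
```

>>> drive_tool(targets=[0.011, -0.015, 0.02, 0, -0.12, 0, 0.5, 0.011, -0.015, 0.04, 0, -0.24, 0, 0.5, 0.011, -0.015, 0.06, 0, -0.36, 0, 0.5, 0.011, -0.015, 0.08, 0, -0.48, 0, 0.5, 0.011, -0.015, 0.1, 0, -0.6, 0, 0.5, 0.011, -0.015, 0.12, 0, -0.72, 0, 0.5, 0.011, -0.015, 0.14, 0, -0.84, 0, 0.5, 0.011, -0.015, 0.14, 0, -0.873, 0, 0.5, 0.011, -0.015, 0.14, 0, -0.873, 0, 0.5])

```text
clock: 6.82
eef_pos: [772.9, 307.5, 241.9]
tcp_rot: [3.136, 0.884, -0.039]
contact_force: [0.3, 0.2, -0.5]
opening: 0.499
```

```bash
python3 - <<'E'
from h import *
st();f=snap('wrist','w3')
print('red',[(x[0],x[1],x[2]) for x in blobs(f,(0,170,80),(6,255,255),30)[0]]);print('green',[(x[0],x[1],x[2]) for x in blobs(f,(50,120,50),(75,255,255),10)[0]])
cv2.imwrite('pics/w3b.png',cv2.resize(f['color'],None,fx=1.5,fy=1.5,interpolation=cv2.INTER_CUBIC))
E
```

```text
t 6.82 tcp [772.9 307.5 241.9] [ 3.136  0.884 -0.039] F [ 0.3  0.2 -0.5] op 0.499 q [0.3  1.23 0.38 0.36 2.36 2.05]
red [(np.int32(4930), array([141. , 132.2]), array([99, 88, 78, 95], dtype=int32)), (np.int32(849), array([460.9, 180.8]), array([445, 160,  33,  41], dtype=int32)), (np.int32(665), array([268. , 256.9]), array([260, 200,  18, 111], dtype=int32)), (np.int32(81), array([506.3, 257.3]), array([501, 252,  11,  11], dtype=int32)), (np.int32(233), array([241.7, 259.4]), array([230, 254,  23,  12], dtype=int32))]
green [(np.int32(814), array([254.4, 156.1]), array([247, 123,  18,  72], dtype=int32))]
```

View pics/w3b.png

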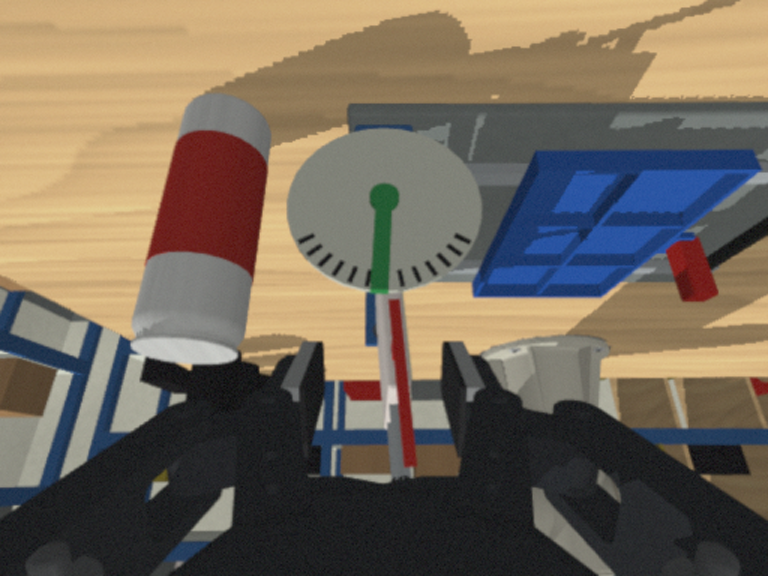

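The view from the +x side shows the dial hub at (256,131) and the pointer tip at (253,195). The stripe runs from (261,200) to (273,310), so the panel is still leaning a little more towards the tray than the pointer.

```bash
cat >> h.py <<'E'
def on_sx(f,uv,sx):
    r=R.from_euler('z',YAW); o,D=ray(f,uv); o=r.inv().apply(o-ORG); D=r.inv().apply(D)
    return o+D*((sx-o[0])/D[:,0])[:,None]
def axis(f,lo,hi,box):
    m=blobs(f,lo,hi)[1]; ys,xs=np.nonzero(m); k=(xs>=box[0])&(xs<box[0]+box[2])&(ys>=box[1])&(ys<box[1]+box[3]); xs,ys=xs[k],ys[k]
    pf=np.polyfit(ys,xs,1); return [(np.polyval(pf,y),y) for y in (ys.min(),ys.max())]
def ang(f,uv,sx):
    P=on_sx(f,uv,sx); d=P[1]-P[0]; d=d if d[2]>0 else -d
    return np.arctan2(-d[1],d[2]),P.round(1).tolist()
E
python3 - <<'E'
from h import *
f=pickle.load(open('pics/w3.pkl','rb'))
g=axis(f,(50,120,50),(75,255,255),(240,142,40,60)); r=axis(f,(0,170,80),(6,255,255),(258,198,22,113))
for sx in (135,140,145): print(sx,'pointer',ang(f,g,sx),'stripe',ang(f,r,sx),'hub',on_sx(f,[(256,131.3)],sx).round(1).tolist())
E
```

```text
135 pointer (np.float64(-0.05176622816931045), [[135.0, 198.5, 90.2], [135.0, 201.1, 141.3]]) stripe (np.float64(0.08029127539895893), [[135.0, 193.0, 146.7], [135.0, 186.3, 229.4]]) hub [[135.0, 197.7, 78.5]]
140 pointer (np.float64(-0.051766228169311215), [[140.0, 198.5, 93.6], [140.0, 201.1, 143.5]]) stripe (np.float64(0.08029127539895868), [[140.0, 193.1, 148.7], [140.0, 186.6, 229.5]]) hub [[140.0, 197.7, 82.2]]
145 pointer (np.float64(-0.05176622816931083), [[145.0, 198.5, 97.0], [145.0, 201.0, 145.7]]) stripe (np.float64(0.08029127539895876), [[145.0, 193.3, 150.8], [145.0, 186.9, 229.6]]) hub [[145.0, 197.7, 85.9]]
```

```bash
sed -i 's/ORG=np.array.*/ORG=np.array([518,113.5,0.])/' h.py; python3 - <<'E'
from h import *
st();go([762,300,390],[np.pi,0,-.033])
E
```

```text
t 6.87 tcp [773.3 308.  245.9] [ 3.139  0.877 -0.036] F [ 0.3 -0.4  0.3] op 0.5 q [0.3  1.22 0.38 0.36 2.36 2.05]
shift m [-0.1179  0.0086 -0.0837] turn [ 0.0011  0.877  -0.0015] | rows 8
```

>>> drive_tool(targets=[-0.03, 0.002, -0.021, 0, 0.12, 0, 0.5, -0.06, 0.004, -0.042, 0, 0.24, 0, 0.5, -0.09, 0.006, -0.063, 0, 0.36, 0, 0.5, -0.118, 0.0086, -0.0837, 0, 0.48, 0, 0.5, -0.118, 0.0086, -0.0837, 0, 0.6, 0, 0.5, -0.118, 0.0086, -0.0837, 0, 0.72, 0, 0.5, -0.118, 0.0086, -0.0837, 0, 0.84, 0, 0.5, -0.118, 0.0086, -0.0837, 0, 0.877, 0, 0.5, -0.118, 0.0086, -0.0837, 0, 0.877, 0, 0.5])

```text
clock: 7.62
eef_pos: [759.5, 300.7, 401.2]
tcp_rot: [-3.139, -0.014, -0.031]
contact_force: [-0.7, 0.5, 0.1]
opening: 0.499
```

```bash
python3 - <<'E'
from h import *
st();go([522.1,303,391],[np.pi,0,-.033])
E
```

```text
t 7.62 tcp [759.5 300.7 401.2] [-3.139 -0.014 -0.031] F [-0.7  0.5  0.1] op 0.499 q [ 0.38  0.61  1.03 -0.    1.49  1.98]
shift m [-0.2374  0.005   0.0068] turn [-0.0026 -0.0141  0.0022] | rows 6
```

>>> drive_tool(targets=[-0.24, 0.005, 0, 0, 0, 0, 0.5, -0.24, 0.005, 0, 0, 0, 0, 0.5, -0.24, 0.005, 0, 0, 0, 0, 0.5, -0.24, 0.005, 0, 0, 0, 0, 0.5, -0.24, 0.005, 0, 0, 0, 0, 0.5, -0.24, 0.005, 0, 0, 0, 0, 0.5, -0.24, 0.005, 0, 0, 0, 0, 0.5, -0.24, 0.005, 0.04, 0, 0, 0, 0.5, -0.24, 0.005, 0.07, 0, 0, 0, 0.5, -0.24, 0.005, 0.099, 0, 0, 0, 0.5, -0.24, 0.005, 0.099, 0, 0, 0, 0.5, -0.24, 0.005, 0.099, 0, 0, 0, 0.5])

```text
clock: 8.62
eef_pos: [521.8, 303.1, 295.0]
tcp_rot: [3.141, -0.003, -0.033]
contact_force: [0.6, -0.0, 0.2]
opening: 0.497
```

```bash
python3 - <<'E'
from h import *
st();go([522.1,303,291],[np.pi,0,-.033])
E
```

```text
t 8.62 tcp [521.8 303.1 295. ] [ 3.141e+00 -3.000e-03 -3.300e-02] F [ 0.6 -0.   0.2] op 0.497 q [ 0.52  0.33  1.69 -0.    1.12  2.13]
shift m [0.0003 0.0001 0.004 ] turn [ 0.0006 -0.003  -0.    ] | rows 1
```

Closing on the bar, moving +21 mm in y, then letting go and rising.

>>> drive_tool(targets=[0, 0, 0.003, 0, 0, 0, 0.05, 0, 0, 0.003, 0, 0, 0, 0.05, 0, 0, 0.003, 0, 0, 0, 0.05, 0, 0, 0.003, 0, 0, 0, 0.05, 0, 0, 0.003, 0, 0, 0, 0.05, 0, -0.005, 0.003, 0, 0, 0, 0.05, 0, -0.01, 0.003, 0, 0, 0, 0.05, 0, -0.015, 0.003, 0, 0, 0, 0.05, 0, -0.021, 0.003, 0, 0, 0, 0.05, 0, -0.021, 0.003, 0, 0, 0, 0.05, 0, -0.021, 0.003, 0, 0, 0, 0.05, 0, -0.021, 0.003, 0, 0, 0, 0.05])

```text
clock: 9.62
eef_pos: [523.4, 324.8, 293.2]
tcp_rot: [-3.139, -0.007, -0.033]
contact_force: [2.2, -0.4, 5.0]
opening: 0.128
```

>>> drive_tool(targets=[0, 0, 0, 0, 0, 0, 0.5, 0, 0, 0, 0, 0, 0, 0.5, 0, 0, 0, 0, 0, 0, 0.5, 0, 0, 0, 0, 0, 0, 0.5, 0, 0, -0.035, 0, 0, 0, 0.5, 0, 0, -0.07, 0, 0, 0, 0.5, 0.04, 0, -0.1, 0, 0, 0, 0.5, 0.08, 0, -0.1, 0, 0, 0, 0.5, 0.12, 0, -0.1, 0, 0, 0, 0.5, 0.16, 0, -0.1, 0, 0, 0, 0.5, 0.2, 0, -0.1, 0, 0, 0, 0.5, 0.24, 0, -0.1, 0, 0, 0, 0.5])

```text
clock: 10.62
eef_pos: [763.6, 315.9, 392.2]
tcp_rot: [3.142, -0.004, -0.033]
contact_force: [0.8, 0.9, -0.3]
opening: 0.503
```

```bash
python3 - <<'E'
from h import *
st();go([773,308,246],[np.pi,0.877,-.036])
E
```

```text
t 10.62 tcp [763.6 315.9 392.2] [ 3.142 -0.004 -0.033] F [ 0.8  0.9 -0.3] op 0.503 q [ 0.39  0.63  1.   -0.    1.5   2.  ]
shift m [0.0092 0.0076 0.1462] turn [ 0.0012 -0.8806  0.0026] | rows 8
```

>>> drive_tool(targets=[0.009, 0.0076, 0.02, 0, -0.12, 0, 0.5, 0.009, 0.0076, 0.04, 0, -0.24, 0, 0.5, 0.009, 0.0076, 0.06, 0, -0.36, 0, 0.5, 0.009, 0.0076, 0.08, 0, -0.48, 0, 0.5, 0.009, 0.0076, 0.1, 0, -0.6, 0, 0.5, 0.009, 0.0076, 0.12, 0, -0.72, 0, 0.5, 0.009, 0.0076, 0.145, 0, -0.84, 0, 0.5, 0.009, 0.0076, 0.145, 0, -0.877, 0, 0.5, 0.009, 0.0076, 0.145, 0, -0.877, 0, 0.5, 0.009, 0.0076, 0.145, 0, -0.877, 0, 0.5])

```text
clock: 11.45
eef_pos: [771.3, 308.3, 245.5]
tcp_rot: [3.141, 0.874, -0.034]
contact_force: [0.5, 0.2, 0.9]
opening: 0.497
```

```bash
python3 - <<'E'
from h import *
st();f=snap('wrist','w4')
R_=[x for x in blobs(f,(0,170,80),(6,255,255),100)[0]]; print('red',[(x[0],x[1],x[2]) for x in R_])
b=[x for x in R_ if x[2][3]>60 and 230<x[1][0]<290][0][2]
g=axis(f,(50,120,50),(75,255,255),(240,142,40,60)); r=axis(f,(0,170,80),(6,255,255),b)
print('pointer',ang(f,g,140),'stripe',ang(f,r,140),'hub',on_sx(f,[(256,131.3)],140))
print(g,r); go([762,310,390],[np.pi,0,-.033])
E
```

```text
t 11.45 tcp [771.3 308.3 245.5] [ 3.141  0.874 -0.034] F [0.5 0.2 0.9] op 0.497 q [0.3  1.21 0.39 0.36 2.35 2.04]
red [(np.int32(4793), array([142.8, 129.6]), array([101,  86,  78,  93], dtype=int32)), (np.int32(866), array([461.5, 181.1]), array([446, 160,  33,  41], dtype=int32)), (np.int32(747), array([246.7, 256.1]), array([230, 198,  26, 109], dtype=int32))]
pointer (np.float64(-0.04987480332184602), [[140.0, 200.6, 96.8], [140.0, 202.9, 144.0]]) stripe (np.float64(-0.06965217710855129), [[140.0, 204.6, 150.2], [140.0, 210.1, 229.6]]) hub [[140.         200.83794273  85.37888496]]
[(np.float64(256.30757187686766), np.int64(142)), (np.float64(253.50295354514571), np.int64(191))] [(np.float64(251.41417868910503), np.int64(198)), (np.float64(242.58733420959877), np.int64(306))]
shift m [-0.1143 -0.0012 -0.084 ] turn [-7.000e-04  8.699e-01  4.000e-04] | rows 7
```

```bash
python3 - <<'E'
from h import *
f=pickle.load(open('pics/w4.pkl','rb'))
m=blobs(f,(0,170,80),(6,255,255))[1]; 
def c(y): xs=np.nonzero(m[y,225:285])[0]+225; return round(xs.mean(),1),len(xs)
print([(y,*c(y)) for y in range(198,307,8)])
ys=[y for y in range(200,304) if not 248<=y<=272]; pf=np.polyfit(ys,[c(y)[0] for y in ys],1)
print('stripe',ang(f,[(np.polyval(pf,y),y) for y in (198,306)],140))
E
```

```text
[(198, np.float64(252.5), 6), (206, np.float64(252.0), 5), (214, np.float64(251.5), 6), (222, np.float64(251.0), 5), (230, np.float64(250.5), 6), (238, np.float64(249.5), 6), (246, np.float64(249.5), 6), (254, np.float64(249.0), 5), (262, np.float64(239.8), 16), (270, np.float64(247.5), 6), (278, np.float64(247.8), 5), (286, np.float64(246.5), 6), (294, np.float64(246.0), 7), (302, np.float64(245.5), 8)]
stripe (np.float64(-0.05838575367252574), [[140.0, 203.6, 150.2], [140.0, 208.3, 229.6]])
```

The stripe reads -0.058 against -0.050 for the pointer, so it lines up within about 0.01 rad after letting go. The tray is next.

>>> drive_tool(targets=[-0.03, 0, -0.021, 0, 0.12, 0, 0.5, -0.06, 0, -0.042, 0, 0.24, 0, 0.5, -0.09, 0, -0.063, 0, 0.36, 0, 0.5, -0.114, 0, -0.084, 0, 0.48, 0, 0.5, -0.114, 0, -0.084, 0, 0.6, 0, 0.5, -0.114, 0, -0.084, 0, 0.72, 0, 0.6, -0.114, 0, -0.084, 0, 0.84, 0, 0.7, -0.114, 0, -0.084, 0, 0.87, 0, 0.8, -0.114, 0, -0.084, 0, 0.87, 0, 0.8, -0.114, 0, -0.084, 0, 0.87, 0, 0.8])

```text
clock: 12.33
eef_pos: [761.3, 309.0, 393.9]
tcp_rot: [-3.139, -0.002, -0.032]
contact_force: [0.6, 0.0, -0.4]
opening: 0.799
```

```bash
python3 - <<'E'
from h import *
st();go([514.5,35.5,240],[np.pi,0,np.pi/2+YAW])
E
```

```text
t 12.33 tcp [761.3 309.  393.9] [-3.139e+00 -2.000e-03 -3.200e-02] F [ 0.6  0.  -0.4] op 0.799 q [0.38 0.62 1.01 0.   1.5  1.99]
shift m [-0.2382  0.2815  0.1528] turn [-3.0000e-04 -3.0000e-03 -1.5727e+00] | rows 13
```

>>> drive_tool(targets=[-0.024, 0.028, 0.015, 0, 0, -0.12, 1, -0.048, 0.056, 0.03, 0, 0, -0.24, 1, -0.072, 0.084, 0.045, 0, 0, -0.36, 1, -0.096, 0.112, 0.06, 0, 0, -0.48, 1, -0.12, 0.14, 0.075, 0, 0, -0.6, 1, -0.144, 0.168, 0.09, 0, 0, -0.72, 1, -0.168, 0.196, 0.105, 0, 0, -0.84, 1, -0.192, 0.224, 0.12, 0, 0, -0.96, 1, -0.216, 0.252, 0.135, 0, 0, -1.08, 1, -0.238, 0.2815, 0.153, 0, 0, -1.2, 1, -0.238, 0.2815, 0.153, 0, 0, -1.32, 1, -0.238, 0.2815, 0.153, 0, 0, -1.44, 1])

```text
clock: 13.33
eef_pos: [513.6, 33.6, 236.5]
tcp_rot: [-3.137, 0.001, 1.41]
contact_force: [0.6, 0.6, 0.8]
opening: 1.003
```

>>> drive_tool(targets=[0, 0, 0, 0, 0, -0.12, 1, 0, 0, 0, 0, 0, -0.133, 1, 0, 0, 0, 0, 0, -0.133, 1])

```text
clock: 13.58
eef_pos: [515.5, 35.1, 237.3]
tcp_rot: [-3.139, -0.0, 1.537]
contact_force: [1.1, -0.0, 0.7]
opening: 1.003
```

```bash
python3 - <<'E'
from h import *
st();f=snap('wrist','w5')
for x in blobs(f,(0,170,80),(6,255,255),100)[0]: print('red',x)
m=blobs(f,(0,170,150),(6,255,255),100)[1]
for x in blobs(f,(0,170,150),(6,255,255),100)[0]: print('bright',x, on_z(f,[x[1]],90))
cv2.imwrite('pics/w5b.png',f['color'])
go([514.5,35.5,127],[np.pi,0,np.pi/2+YAW])
E
```

```text
t 13.58 tcp [515.5  35.1 237.3] [-3.139 -0.     1.537] F [ 1.1 -0.   0.7] op 1.003 q [0.06 0.27 1.93 0.   0.95 0.1 ]
red (np.int32(729), array([252.2, 197. ]), array([241, 178,  23,  37], dtype=int32))
bright (np.int32(356), array([250.9, 201.5]), array([242, 192,  19,  21], dtype=int32)) [[511.78960779  34.70995644  90.        ]]
shift m [ 0.0003 -0.0006  0.1101] turn [-0.0024 -0.0002 -0.0049] | rows 3
```

View pics/w5b.png

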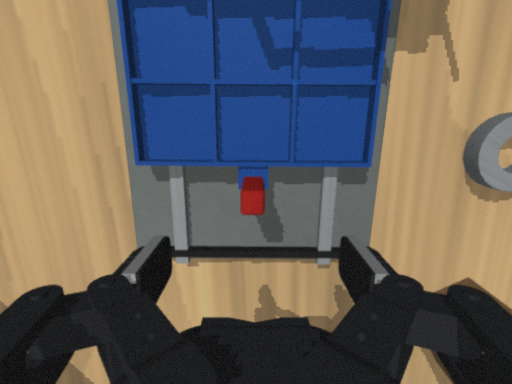

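>>> drive_tool(targets=[0, 0.001, 0.037, 0, 0, 0, 1, 0, 0.001, 0.074, 0, 0, 0, 1, 0, 0.001, 0.11, 0, 0, 0, 1, 0, 0.001, 0.11, 0, 0, 0, 0.1, 0, 0.001, 0.11, 0, 0, 0, 0.1, 0, 0.001, 0.11, 0, 0, 0, 0.1, 0, 0.001, 0.11, 0, 0, 0, 0.1, 0, 0.001, 0.11, 0, 0, 0, 0.1, 0, 0.001, 0.11, 0, 0, 0, 0.1, 0, 0.001, 0.11, 0, 0, 0, 0.1, 0, 0.001, 0.11, 0, 0, 0, 0.1], force=40)

```text
clock: 14.55
eef_pos: [513.3, 35.3, 128.2]
tcp_rot: [-3.135, -0.0, 1.539]
contact_force: [-12.5, 1.8, 14.6]
opening: 0.23
```

>>> drive_tool(targets=[-0.01, 0, 0, 0, 0, 0, 0.1, -0.02, 0, 0, 0, 0, 0, 0.1, -0.03, 0, 0, 0, 0, 0, 0.1, -0.04, 0, 0, 0, 0, 0, 0.1, -0.05, 0, 0, 0, 0, 0, 0.1, -0.06, 0, 0, 0, 0, 0, 0.1, -0.07, 0, 0, 0, 0, 0, 0.1, -0.078, 0, 0, 0, 0, 0, 0.1, -0.082, 0, 0, 0, 0, 0, 0.1, -0.082, 0, 0, 0, 0, 0, 0.1])

```text
clock: 15.38
eef_pos: [510.0, -47.4, 128.1]
tcp_rot: [-3.134, -0.0, 1.538]
contact_force: [-15.5, -1.8, 16.1]
opening: 0.229
```

>>> drive_tool(targets=[-0.003, 0, 0, 0, 0, 0, 0.1, -0.006, 0, 0, 0, 0, 0, 0.1, -0.008, 0, 0, 0, 0, 0, 0.1, -0.008, 0, 0, 0, 0, 0, 0.1])

```text
clock: 15.72
eef_pos: [509.8, -51.6, 128.1]
tcp_rot: [-3.133, -0.006, 1.536]
contact_force: [-13.5, 27.2, 17.2]
opening: 0.226
```

>>> drive_tool(targets=[-0.002, 0, 0, 0, 0, 0, 0.1, -0.003, 0, 0, 0, 0, 0, 0.1, -0.003, 0, 0, 0, 0, 0, 0.1])

```text
clock: 15.97
eef_pos: [509.8, -53.7, 127.7]
tcp_rot: [-3.133, -0.007, 1.536]
contact_force: [-11.8, 32.8, 12.7]
opening: 0.229
```

>>> drive_tool(targets=[0.004, 0, 0, 0, 0, 0, 0.1, 0.004, 0, 0, 0, 0, 0, 0.1, 0.004, 0, 0, 0, 0, 0, 1, 0.004, 0, 0, 0, 0, 0, 1, 0.004, 0, 0, 0, 0, 0, 1, 0.004, 0, 0, 0, 0, 0, 1, 0.004, 0, 0, 0, 0, 0, 1, 0.004, 0, -0.04, 0, 0, 0, 1, 0.004, 0, -0.08, 0, 0, 0, 1, 0.004, 0, -0.12, 0, 0, 0, 1, 0.004, 0, -0.16, 0, 0, 0, 1, 0.004, 0, -0.18, 0, 0, 0, 1])

```text
clock: 16.97
eef_pos: [514.4, -54.0, 311.5]
tcp_rot: [3.139, 0.0, 1.539]
contact_force: [1.4, -0.1, 0.9]
opening: 1.0
```

```bash
python3 - <<'E'
from h import *
st();f=snap('wrist','w6');t=snap('top','t6');s=snap('side','s6')
print('olive t',[(x[0],x[1],on_z(t,[x[1]],50)[0,:2].round(0)) for x in blobs(t,(22,120,60),(34,255,255),40)[0]])
b,m=blobs(f,(105,120,60),(125,255,255),400)
for x in b: print('blue',x)
c=max(cv2.findContours(m,cv2.RETR_EXTERNAL,cv2.CHAIN_APPROX_SIMPLE)[0],key=cv2.contourArea)
r=cv2.minAreaRect(c);bx=cv2.boxPoints(r);print('rect px',bx.round(1).tolist());P=on_z(f,bx,41);print(P.round(1).tolist(),P.mean(0))
for x in blobs(f,(0,170,150),(6,255,255),60)[0]: print('handle',x, on_z(f,[x[1]],90))
go([455,-290,330],[np.pi,0,np.pi/2+YAW])
E
```

```text
t 16.97 tcp [514.4 -54.  311.5] [3.139 0.    1.539] F [ 1.4 -0.1  0.9] op 1.0 q [-0.11  0.18  1.85 -0.    1.11 -0.08]
olive t [(np.int32(98), array([338.3, 198.5]), array([ 507., -349.])), (np.int32(91), array([307.9, 200. ]), array([ 502., -233.])), (np.int32(95), array([339.1, 223.2]), array([ 414., -351.])), (np.int32(91), array([311.7, 226.8]), array([ 401., -247.])), (np.int32(128), array([501.5, 367.2]), array([ -190., -1040.])), (np.int32(66), array([502.5, 381.8]), array([ -255., -1051.]))]
blue (np.int32(28586), array([251.1,  79.8]), array([145,   7, 212, 164], dtype=int32))
rect px [[142.6999969482422, 168.60000610351562], [145.0, 7.0], [356.1000061035156, 10.0], [353.79998779296875, 171.6999969482422]]
[[377.7, -46.0, 41.0], [404.7, 126.0, 41.0], [628.1, 116.6, 41.0], [637.4, -58.0, 41.0]] [511.95674147  34.65796344  41.        ]
shift m [-0.2378 -0.0515 -0.0215] turn [ 0.0012  0.0003 -0.0012] | rows 6
```

>>> drive_tool(targets=[-0.238, -0.0515, -0.02, 0, 0, 0, 1, -0.238, -0.0515, -0.02, 0, 0, 0, 1, -0.238, -0.0515, -0.02, 0, 0, 0, 1, -0.238, -0.0515, -0.02, 0, 0, 0, 1, -0.238, -0.0515, -0.02, 0, 0, 0, 1, -0.238, -0.0515, -0.02, 0, 0, 0, 1, -0.238, -0.0515, -0.02, 0, 0, 0, 1, -0.238, -0.0515, -0.02, 0, 0, 0, 1])

```text
clock: 17.78
eef_pos: [453.1, -291.4, 324.9]
tcp_rot: [-3.136, -0.001, 1.536]
contact_force: [0.6, -0.3, -0.6]
opening: 1.0
```

```bash
sed -i 's/YAW=.*; ORG=.*/YAW=-0.035; ORG=np.array([516,115.4,0.])/' h.py; python3 - <<'E'
from h import *
st();f=snap('wrist','w7')
for x in blobs(f,(22,110,40),(36,255,255),40)[0]: print('olive',x,on_z(f,[x[1]],50)[0,:2].round(1))
cv2.imwrite('pics/w7b.png',cv2.resize(f['color'],None,fx=1.5,fy=1.5,interpolation=cv2.INTER_CUBIC))
E
```

```text
t 17.78 tcp [ 453.1 -291.4  324.9] [-3.136e+00 -1.000e-03  1.536e+00] F [ 0.6 -0.3 -0.6] op 1.0 q [-0.57  0.2   1.79 -0.    1.15 -0.54]
olive (np.int32(989), array([295.4, 126.2]), array([275, 104,  44,  44], dtype=int32)) [ 502.1 -238.2]
olive (np.int32(985), array([213.9, 138.5]), array([192, 116,  43,  46], dtype=int32)) [ 403.3 -249.3]
olive (np.int32(1030), array([298.9, 212. ]), array([282, 191,  42,  48], dtype=int32)) [ 507.1 -347. ]
olive (np.int32(1040), array([228.1, 217. ]), array([208, 195,  41,  46], dtype=int32)) [ 414.5 -350.9]
```

View pics/w7b.png

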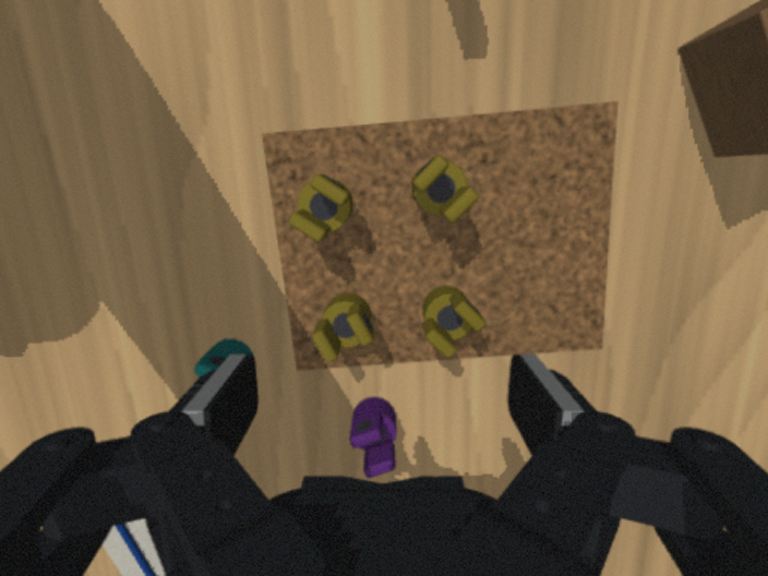

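The wrist view shows the four olive yokes with their ear tops visible: A (288,115)/(307,137), B (221,127)/(206,149), C (313,207)/(293,225), D (240,216)/(217,227). Purple at (249,290) and turquoise at (148,238) are left alone.

```bash
python3 - <<'E'
from h import *
f=pickle.load(open('pics/w7.pkl','rb'))
for n,a,b in(('A',(432,172),(460,205)),('B',(331,190),(309,224)),('C',(469,310),(440,338)),('D',(360,324),(326,340))):
    P=on_z(f,np.array([a,b])/1.5,68); d=P[1]-P[0]; print(n,P.mean(0).round(1),'sep',np.linalg.norm(d).round(1),'ang',np.arctan2(d[1],d[0]).round(3))
for sx in(-74,0,74):
  for sy in(-107,-33): print('comp',sx,sy,W([sx,sy,27]).round(1))
E
```

```text
A [ 501.9 -237.1   68. ] sep 32.9 ang -0.865
B [ 405.3 -247.6   68. ] sep 31.3 ang -2.214
C [ 509.4 -346.2   68. ] sep 33.5 ang -2.353
D [ 417.  -350.2   68. ] sep 32.0 ang -2.715
comp -74 -107 [438.3  11.1  27. ]
comp -74 -33 [440.9  85.   27. ]
comp 0 -107 [512.3   8.5  27. ]
comp 0 -33 [514.8  82.4  27. ]
comp 74 -107 [586.2   5.9  27. ]
comp 74 -33 [588.8  79.8  27. ]
```

```bash
cat > y.py <<'E'
from h import *
T={'A':((501.9,-237.1),.706),'B':((405.3,-247.6),2.499),'C':((509.4,-346.2),2.36),'D':((417.,-350.2),1.998)}
def pick(n):
    (x,y),a=T[n]; go([x,y,185],[np.pi,0,a]); go([x,y,106],[np.pi,0,a])
def place(sx,sy):
    x,y,_=W([sx,sy,0]); go([x,y,215],[np.pi,0,np.pi/2+YAW]); go([x,y,131],[np.pi,0,np.pi/2+YAW])
def top():
    t=snap('top'); [print('olive',x[0],on_z(t,[x[1]],50)[0,:2].round(0)) for x in blobs(t,(22,120,60),(34,255,255),40)[0] if x[1][1]<300]
E
python3 -c "
from y import *
st();pick('A')"
```

```text
t 17.83 tcp [ 453.4 -290.2  325. ] [-3.136e+00 -2.000e-03  1.538e+00] F [-0.1 -0.4 -0.6] op 1.003 q [-0.57  0.2   1.79 -0.    1.15 -0.54]
shift m [0.0544 0.0474 0.1399] turn [-5.800e-03  5.000e-04  8.317e-01] | rows 7
shift m [0.0543 0.0479 0.2189] turn [-5.800e-03  5.000e-04  8.317e-01] | rows 7
```

>>> drive_tool(targets=[0.008, 0.007, 0.02, 0, 0, 0.12, 1, 0.016, 0.014, 0.04, 0, 0, 0.24, 1, 0.024, 0.021, 0.06, 0, 0, 0.36, 1, 0.032, 0.028, 0.08, 0, 0, 0.48, 1, 0.04, 0.035, 0.1, 0, 0, 0.6, 1, 0.048, 0.042, 0.12, 0, 0, 0.72, 1, 0.0544, 0.0476, 0.14, 0, 0, 0.832, 1, 0.0544, 0.0476, 0.14, 0, 0, 0.832, 1, 0.0544, 0.0476, 0.168, 0, 0, 0.832, 1, 0.0544, 0.0476, 0.195, 0, 0, 0.832, 1, 0.0544, 0.0476, 0.219, 0, 0, 0.832, 1, 0.0544, 0.0476, 0.219, 0, 0, 0.832, 1])

```text
clock: 18.83
eef_pos: [500.5, -235.3, 104.2]
tcp_rot: [-3.133, 0.005, 0.713]
contact_force: [-1.9, -0.3, -0.4]
opening: 0.997
```

>>> drive_tool(targets=[0, 0, 0, 0, 0, 0, 0.2, 0, 0, 0, 0, 0, 0, 0.2, 0, 0, 0, 0, 0, 0, 0.2, 0, 0, 0, 0, 0, 0, 0.2, 0, 0, 0, 0, 0, 0, 0.2, 0, 0, 0, 0, 0, 0, 0.2, 0, 0, 0, 0, 0, 0, 0.2], force=60)

```text
clock: 19.42
eef_pos: [503.9, -237.3, 109.6]
tcp_rot: [3.141, 0.001, 0.708]
contact_force: [-1.1, 2.6, 5.1]
opening: 0.53
```

```bash
python3 -c "
from y import *
st();place(74,-33)"
```

```text
t 19.42 tcp [ 503.9 -237.3  109.6] [3.141e+00 1.000e-03 7.080e-01] F [-1.1  2.6  5.1] op 0.53 q [-0.44  0.51  1.92 -0.    0.72  0.42]
shift m [ 0.2708 -0.1856 -0.1057] turn [ 1.000e-04  9.000e-04 -8.275e-01] | rows 9
shift m [ 0.2708 -0.1856 -0.0217] turn [ 1.000e-04  9.000e-04 -8.275e-01] | rows 8
```

>>> drive_tool(targets=[0, 0, -0.036, 0, 0, 0, 0.2, 0, 0, -0.072, 0, 0, 0, 0.2, 0, 0, -0.106, 0, 0, 0, 0.2, 0.03, -0.021, -0.106, 0, 0, -0.092, 0.2, 0.06, -0.041, -0.106, 0, 0, -0.184, 0.2, 0.09, -0.062, -0.106, 0, 0, -0.276, 0.2, 0.12, -0.082, -0.106, 0, 0, -0.368, 0.2, 0.15, -0.103, -0.106, 0, 0, -0.46, 0.2, 0.18, -0.124, -0.106, 0, 0, -0.552, 0.2, 0.21, -0.144, -0.106, 0, 0, -0.644, 0.2, 0.24, -0.165, -0.106, 0, 0, -0.736, 0.2, 0.271, -0.1856, -0.106, 0, 0, -0.8275, 0.2])

```text
clock: 20.42
eef_pos: [588.3, 81.9, 214.4]
tcp_rot: [-3.139, -0.0, 1.54]
contact_force: [1.1, -0.9, -5.0]
opening: 0.524
```

```bash
python3 -c "
from y import *
st();place(74,-33);f=snap('wrist','w8')"
```

```text
t 20.42 tcp [588.3  81.9 214.4] [-3.139 -0.     1.54 ] F [ 1.1 -0.9 -5. ] op 0.524 q [0.14 0.4  1.78 0.   0.96 0.17]
shift m [-0.002   0.0005 -0.0006] turn [-0.0022 -0.0001  0.0047] | rows 1
shift m [-0.002   0.0007  0.0834] turn [-0.0022 -0.0001  0.0047] | rows 3
```

View pics/w8.png

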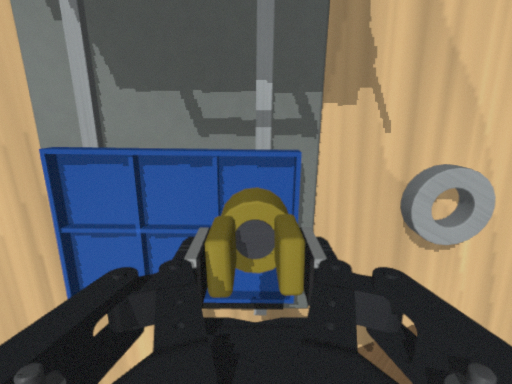

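```bash
python3 - <<'E'
from h import *
f=pickle.load(open('pics/w8.pkl','rb'))
P=on_z(f,[(299.5,149.5),(42,151),(63,230),(218.5,152),(135,152),(299,302)],41); print(P.round(1).tolist())
print(W([113,6,0]),W([-113,6,0]),W([-113,-70,0]))
E
```

```text
[[627.6, 119.1, 41.0], [406.3, 124.1, 41.0], [408.7, 50.9, 41.0], [557.4, 119.1, 41.0], [485.3, 121.1, 41.0], [628.9, -33.8, 41.0]]
[629.14075169 117.4421328    0.        ] [403.27916256 125.35051795   0.        ] [400.61970561  49.39706319   0.        ]
```

>>> drive_tool(targets=[-0.002, 0.0005, 0.03, 0, 0, 0, 0.2, -0.002, 0.0005, 0.055, 0, 0, 0, 0.2, -0.002, 0.0005, 0.072, 0, 0, 0, 0.2, -0.002, 0.0005, 0.079, 0, 0, 0, 0.2, -0.002, 0.0005, 0.079, 0, 0, 0, 0.2, -0.002, 0.0005, 0.079, 0, 0, 0, 0.2])

```text
clock: 20.97
eef_pos: [588.9, 77.9, 135.5]
tcp_rot: [-3.14, -0.0, 1.535]
contact_force: [0.3, -0.4, -3.3]
opening: 0.527
```

>>> drive_tool(targets=[0, 0, 0.001, 0, 0, 0, 0.2, 0, 0, 0.002, 0, 0, 0, 0.2, 0, 0, 0.002, 0, 0, 0, 0.2])

```text
clock: 21.22
eef_pos: [588.9, 77.9, 135.3]
tcp_rot: [-3.14, -0.0, 1.535]
contact_force: [-9.0, -1.3, 23.1]
opening: 0.53
```

>>> drive_tool(targets=[0, 0, -0.001, 0, 0, 0, 0.75, 0, 0, -0.001, 0, 0, 0, 0.75, 0, 0, -0.001, 0, 0, 0, 0.75, 0, 0, -0.001, 0, 0, 0, 0.75, 0, 0, -0.02, 0, 0, 0, 0.75, 0, 0, -0.05, 0, 0, 0, 0.8, 0, 0, -0.09, 0, 0, 0, 1, 0, 0, -0.09, 0, 0, 0, 1])

```text
clock: 21.88
eef_pos: [592.2, 78.5, 228.9]
tcp_rot: [3.135, -0.002, 1.535]
contact_force: [2.7, 0.5, 0.8]
opening: 0.999
```

```bash
python3 -c "
from y import *
st();top();pick('B')"
```

```text
t 21.88 tcp [592.2  78.5 228.9] [ 3.135e+00 -2.000e-03  1.535e+00] F [2.7 0.5 0.8] op 0.999 q [0.13 0.39 1.77 0.   0.98 0.16]
olive 98 [ 507. -349.]
olive 60 [ 420. -346.]
olive 89 [ 401. -247.]
shift m [-0.3324 -0.1744  0.0402] turn [ 4.500e-03  9.000e-04 -9.637e-01] | rows 10
shift m [-0.3325 -0.1748  0.1192] turn [ 4.500e-03  9.000e-04 -9.637e-01] | rows 10
```

>>> drive_tool(targets=[-0.033, -0.0174, 0.002, 0, 0, -0.096, 1, -0.066, -0.035, 0.004, 0, 0, -0.193, 1, -0.1, -0.052, 0.006, 0, 0, -0.289, 1, -0.133, -0.07, 0.008, 0, 0, -0.385, 1, -0.166, -0.087, 0.01, 0, 0, -0.482, 1, -0.2, -0.105, 0.014, 0, 0, -0.578, 1, -0.233, -0.122, 0.02, 0, 0, -0.675, 1, -0.266, -0.14, 0.026, 0, 0, -0.771, 1, -0.299, -0.157, 0.032, 0, 0, -0.867, 1, -0.3324, -0.1746, 0.038, 0, 0, -0.9637, 1, -0.3324, -0.1746, 0.04, 0, 0, -0.9637, 1, -0.3324, -0.1746, 0.04, 0, 0, -0.9637, 1])

```text
clock: 22.93
eef_pos: [400.9, -249.1, 181.7]
tcp_rot: [-3.14, -0.004, 2.495]
contact_force: [-0.0, 0.8, -0.3]
opening: 1.002
```

```bash
python3 - <<'E'
from y import *
st();pick('B');f=snap('wrist','w9')
for x in blobs(f,(22,110,40),(36,255,255),100)[0]: print('olive',x,on_z(f,[x[1]],50)[0,:2].round(1))
E
```

```text
t 22.93 tcp [ 400.9 -249.1  181.7] [-3.14  -0.004  2.495] F [-0.   0.8 -0.3] op 1.002 q [-0.56  0.29  2.06 -0.    0.8  -1.48]
shift m [-0.0026  0.0038 -0.0033] turn [-0.0019 -0.0045 -0.0043] | rows 1
shift m [-0.0029  0.004   0.0757] turn [-0.0019 -0.0045 -0.0043] | rows 2
olive (np.int32(2693), array([257.3, 203.7]), array([225, 170,  65,  66], dtype=int32)) [ 398.7 -246.1]
olive (np.int32(1706), array([182. , 282.9]), array([157, 245,  44,  85], dtype=int32)) [ 415.8 -335.9]
olive (np.int32(225), array([242.4, 315.6]), array([225, 310,  34,  12], dtype=int32)) [ 470.3 -315.6]
```

>>> drive_tool(targets=[-0.002, 0.002, 0.025, 0, 0, 0, 1, -0.002, 0.002, 0.05, 0, 0, 0, 1, -0.002, 0.002, 0.074, 0, 0, 0, 1, -0.002, 0.002, 0.074, 0, 0, 0, 1, -0.002, 0.002, 0.074, 0, 0, 0, 0.2, -0.002, 0.002, 0.074, 0, 0, 0, 0.2, -0.002, 0.002, 0.074, 0, 0, 0, 0.2, -0.002, 0.002, 0.074, 0, 0, 0, 0.2, -0.002, 0.002, 0.074, 0, 0, 0, 0.2, -0.002, 0.002, 0.074, 0, 0, 0, 0.2, -0.002, 0.002, 0.074, 0, 0, 0, 0.2], force=60)

```text
clock: 23.9
eef_pos: [405.9, -247.7, 110.4]
tcp_rot: [-3.14, 0.0, 2.499]
contact_force: [0.0, 2.1, 5.6]
opening: 0.53
```

```bash
python3 -c "
from y import *
st();place(-74,-33)"
```

```text
t 23.9 tcp [ 405.9 -247.7  110.4] [-3.14   0.     2.499] F [0.  2.1 5.6] op 0.53 q [-0.55  0.42  2.09 -0.    0.63 -1.48]
shift m [ 0.1715  0.2871 -0.1049] turn [-1.000e-03  5.000e-04  9.628e-01] | rows 9
shift m [ 0.1715  0.2872 -0.0209] turn [-1.000e-03  5.000e-04  9.628e-01] | rows 9
```

>>> drive_tool(targets=[0, 0, -0.036, 0, 0, 0, 0.2, 0, 0, -0.072, 0, 0, 0, 0.2, 0, 0, -0.105, 0, 0, 0, 0.2, 0.019, 0.032, -0.105, 0, 0, 0.107, 0.2, 0.038, 0.064, -0.105, 0, 0, 0.214, 0.2, 0.057, 0.096, -0.105, 0, 0, 0.321, 0.2, 0.076, 0.128, -0.105, 0, 0, 0.428, 0.2, 0.095, 0.16, -0.105, 0, 0, 0.535, 0.2, 0.114, 0.191, -0.105, 0, 0, 0.642, 0.2, 0.133, 0.223, -0.105, 0, 0, 0.749, 0.2, 0.152, 0.255, -0.105, 0, 0, 0.856, 0.2, 0.1715, 0.287, -0.105, 0, 0, 0.963, 0.2])

```text
clock: 24.9
eef_pos: [438.9, 73.8, 214.8]
tcp_rot: [-3.14, -0.0, 1.555]
contact_force: [1.1, -0.7, -3.3]
opening: 0.526
```

```bash
python3 -c "
from y import *
st();place(-74,-33)"
```

```text
t 24.9 tcp [438.9  73.8 214.8] [-3.14  -0.     1.555] F [ 1.1 -0.7 -3.3] op 0.526 q [0.16 0.19 2.09 0.   0.86 0.18]
shift m [ 0.0113  0.0018 -0.0002] turn [-0.0015 -0.0003  0.0194] | rows 1
shift m [0.0112 0.0019 0.0838] turn [-0.0015 -0.0003  0.0194] | rows 3
```

>>> drive_tool(targets=[0, 0, 0, 0, 0, 0, 0.2, 0, 0, 0, 0, 0, 0, 0.2])

```text
clock: 25.07
eef_pos: [439.2, 73.8, 214.6]
tcp_rot: [-3.14, -0.0, 1.564]
contact_force: [-0.2, 0.6, -4.4]
opening: 0.527
```

```bash
python3 -c "
from y import *
st();place(-74,-33)"
```

```text
t 25.07 tcp [439.2  73.8 214.6] [-3.14  -0.     1.564] F [-0.2  0.6 -4.4] op 0.527 q [0.16 0.19 2.09 0.   0.86 0.17]
shift m [ 0.0113  0.0017 -0.0004] turn [-0.0018 -0.0003  0.0283] | rows 1
shift m [0.0112 0.0018 0.0836] turn [-0.0018 -0.0003  0.0283] | rows 3
```

>>> drive_tool(targets=[0.0113, 0.0018, 0, 0, 0, 0.028, 0.2, 0.0113, 0.0018, 0.03, 0, 0, 0.028, 0.2, 0.0113, 0.0018, 0.055, 0, 0, 0.028, 0.2, 0.0113, 0.0018, 0.072, 0, 0, 0.028, 0.2, 0.0113, 0.0018, 0.079, 0, 0, 0.028, 0.2, 0.0113, 0.0018, 0.079, 0, 0, 0.028, 0.2, 0.0113, 0.0018, 0.081, 0, 0, 0.028, 0.2, 0.0113, 0.0018, 0.081, 0, 0, 0.028, 0.2])

```text
clock: 25.73
eef_pos: [440.6, 82.4, 135.4]
tcp_rot: [-3.138, 0.0, 1.533]
contact_force: [-12.1, -0.5, 37.8]
opening: 0.529
```

>>> drive_tool(targets=[0, 0, -0.002, 0, 0, 0, 0.2, 0, 0, -0.002, 0, 0, 0, 0.75, 0, 0, -0.002, 0, 0, 0, 0.75, 0, 0, -0.002, 0, 0, 0, 0.75, 0, 0, -0.002, 0, 0, 0, 0.75, 0, 0, -0.02, 0, 0, 0, 0.75, 0, 0, -0.05, 0, 0, 0, 0.8, 0, 0, -0.09, 0, 0, 0, 1, 0, 0, -0.09, 0, 0, 0, 1])

```text
clock: 26.48
eef_pos: [444.0, 83.7, 228.3]
tcp_rot: [3.137, -0.002, 1.533]
contact_force: [1.6, 0.1, -0.4]
opening: 1.0
```

```bash
python3 -c "
from y import *
st();top();pick('C')"
```

```text
t 26.48 tcp [444.   83.7 228.3] [ 3.137e+00 -2.000e-03  1.533e+00] F [ 1.6  0.1 -0.4] op 1.0 q [0.18 0.18 2.07 0.   0.89 0.22]
olive 89 [588.  78.]
olive 50 [ 512. -346.]
olive 81 [ 412. -352.]
shift m [-0.427   0.0823  0.0407] turn [ 3.800e-03  1.000e-04 -8.272e-01] | rows 11
shift m [-0.4271  0.0821  0.1197] turn [ 3.800e-03  1.000e-04 -8.272e-01] | rows 11
```

>>> drive_tool(targets=[-0.036, 0.007, 0, 0, 0, -0.069, 1, -0.071, 0.014, 0, 0, 0, -0.138, 1, -0.107, 0.021, 0, 0, 0, -0.207, 1, -0.142, 0.027, 0, 0, 0, -0.276, 1, -0.178, 0.034, 0, 0, 0, -0.345, 1, -0.214, 0.041, 0.006, 0, 0, -0.414, 1, -0.249, 0.048, 0.012, 0, 0, -0.483, 1, -0.285, 0.055, 0.018, 0, 0, -0.552, 1, -0.32, 0.062, 0.024, 0, 0, -0.62, 1, -0.356, 0.069, 0.03, 0, 0, -0.69, 1, -0.391, 0.075, 0.036, 0, 0, -0.758, 1, -0.427, 0.082, 0.041, 0, 0, -0.827, 1])

```text
clock: 27.53
eef_pos: [505.7, -348.0, 179.6]
tcp_rot: [-3.139, -0.005, 2.363]
contact_force: [0.9, 0.3, 0.5]
opening: 1.004
```

>>> drive_tool(targets=[0, 0, 0, 0, 0, 0, 1, 0, 0, 0, 0, 0, 0, 1])

```text
clock: 27.7
eef_pos: [505.8, -347.9, 179.6]
tcp_rot: [-3.139, -0.004, 2.357]
contact_force: [-1.2, 1.1, -0.9]
opening: 1.0
```

```bash
python3 - <<'E'
from y import *
st();pick('C');f=snap('wrist','w10')
for x in blobs(f,(22,110,40),(36,255,255),100)[0]: print('olive',x,on_z(f,[x[1]],50)[0,:2].round(1))
E
```

```text
t 27.7 tcp [ 505.8 -347.9  179.6] [-3.139 -0.004  2.357] F [-1.2  1.1 -0.9] op 1.0 q [-0.6   0.48  1.75 -0.    0.92 -1.39]
shift m [-0.0013  0.0037 -0.0054] turn [-0.0025 -0.0045 -0.003 ] | rows 1
shift m [-0.0017  0.0039  0.0736] turn [-0.0025 -0.0045 -0.003 ] | rows 2
olive (np.int32(3721), array([154.7, 125.7]), array([109,  97,  92,  66], dtype=int32)) [ 413.2 -354.8]
olive (np.int32(2775), array([255.8, 211.2]), array([223, 176,  66,  68], dtype=int32)) [ 507.1 -349.3]
```

>>> drive_tool(targets=[-0.001, 0.002, 0.025, 0, 0, 0, 1, -0.001, 0.002, 0.05, 0, 0, 0, 1, -0.001, 0.002, 0.072, 0, 0, 0, 1, -0.001, 0.002, 0.072, 0, 0, 0, 1, -0.001, 0.002, 0.072, 0, 0, 0, 0.2, -0.001, 0.002, 0.072, 0, 0, 0, 0.2, -0.001, 0.002, 0.072, 0, 0, 0, 0.2, -0.001, 0.002, 0.072, 0, 0, 0, 0.2, -0.001, 0.002, 0.072, 0, 0, 0, 0.2, -0.001, 0.002, 0.072, 0, 0, 0, 0.2, -0.001, 0.002, 0.072, 0, 0, 0, 0.2], force=60)

```text
clock: 28.67
eef_pos: [509.4, -346.3, 111.5]
tcp_rot: [-3.14, 0.001, 2.36]
contact_force: [-0.6, 1.1, 6.5]
opening: 0.531
```

```bash
python3 -c "
from y import *
st();place(74,-107)"
```

```text
t 28.67 tcp [ 509.4 -346.3  111.5] [-3.14e+00  1.00e-03  2.36e+00] F [-0.6  1.1  6.5] op 0.531 q [-0.6   0.57  1.78 -0.    0.79 -1.39]
shift m [ 0.1936  0.3038 -0.104 ] turn [-0.0011  0.0011  0.8238] | rows 9
shift m [ 0.1937  0.3039 -0.02  ] turn [-0.0011  0.0011  0.8238] | rows 9
```

>>> drive_tool(targets=[0, 0, -0.036, 0, 0, 0, 0.2, 0, 0, -0.072, 0, 0, 0, 0.2, 0, 0, -0.104, 0, 0, 0, 0.2, 0.019, 0.03, -0.104, 0, 0, 0.082, 0.2, 0.039, 0.061, -0.104, 0, 0, 0.165, 0.2, 0.058, 0.091, -0.104, 0, 0, 0.247, 0.2, 0.077, 0.122, -0.104, 0, 0, 0.33, 0.2, 0.097, 0.152, -0.104, 0, 0, 0.412, 0.2, 0.116, 0.182, -0.104, 0, 0, 0.494, 0.2, 0.136, 0.213, -0.104, 0, 0, 0.577, 0.2, 0.155, 0.243, -0.104, 0, 0, 0.66, 0.2, 0.174, 0.273, -0.104, 0, 0, 0.741, 0.2])

```text
clock: 29.67
eef_pos: [577.7, -27.7, 214.1]
tcp_rot: [-3.139, -0.0, 1.614]
contact_force: [0.6, 0.1, -3.8]
opening: 0.531
```

```bash
python3 -c "
from y import *
st();place(74,-107)"
```

```text
t 29.67 tcp [577.7 -27.7 214.1] [-3.139 -0.     1.614] F [ 0.6  0.1 -3.8] op 0.531 q [-0.05  0.38  1.81  0.    0.95 -0.09]
shift m [ 0.0331  0.01   -0.0009] turn [-0.0023 -0.0002  0.0785] | rows 1
shift m [0.0331 0.0102 0.0831] turn [-0.0023 -0.0002  0.0785] | rows 3
```

>>> drive_tool(targets=[0.016, 0.005, 0, 0, 0, 0.04, 0.2, 0.0325, 0.01, 0, 0, 0, 0.0785, 0.2, 0.0325, 0.01, 0, 0, 0, 0.0785, 0.2, 0.0325, 0.01, 0.03, 0, 0, 0.0785, 0.2, 0.0325, 0.01, 0.055, 0, 0, 0.0785, 0.2, 0.0325, 0.01, 0.07, 0, 0, 0.0785, 0.2, 0.0325, 0.01, 0.076, 0, 0, 0.0785, 0.2, 0.0325, 0.01, 0.077, 0, 0, 0.0785, 0.2, 0.0325, 0.01, 0.077, 0, 0, 0.0785, 0.2])

```text
clock: 30.42
eef_pos: [584.7, 3.0, 138.3]
tcp_rot: [-3.136, -0.0, 1.54]
contact_force: [-8.9, 1.2, 15.8]
opening: 0.522
```

>>> drive_tool(targets=[0, 0, 0.001, 0, 0, 0, 0.2, 0, 0, 0.001, 0, 0, 0, 0.2])

```text
clock: 30.58
eef_pos: [584.8, 3.0, 138.2]
tcp_rot: [-3.136, -0.0, 1.54]
contact_force: [-13.2, 0.9, 27.5]
opening: 0.527
```

>>> drive_tool(targets=[0, 0, -0.002, 0, 0, 0, 0.2, 0, 0, -0.002, 0, 0, 0, 0.75, 0, 0, -0.002, 0, 0, 0, 0.75, 0, 0, -0.002, 0, 0, 0, 0.75, 0, 0, -0.002, 0, 0, 0, 0.75, 0, 0, -0.02, 0, 0, 0, 0.75, 0, 0, -0.05, 0, 0, 0, 0.8, 0, 0, -0.09, 0, 0, 0, 1, 0, 0, -0.09, 0, 0, 0, 1])

```text
clock: 31.33
eef_pos: [589.5, 3.4, 231.9]
tcp_rot: [3.135, -0.0, 1.54]
contact_force: [2.7, 0.9, 1.1]
opening: 1.001
```

```bash
python3 -c "
from y import *
st();top();snap('side','s8');T;go([417,-320,230],[np.pi,0,1.998])"
```

```text
t 31.33 tcp [589.5   3.4 231.9] [ 3.135 -0.     1.54 ] F [2.7 0.9 1.1] op 1.001 q [0.   0.37 1.78 0.   0.98 0.03]
olive 63 [ 420. -347.]
shift m [-0.3284 -0.1603 -0.0031] turn [ 0.0008  0.     -0.4578] | rows 9
```

View pics/s8.png

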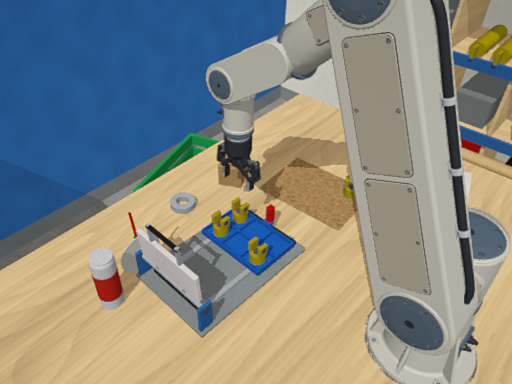

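The side view shows three yokes upright in the tray at (220,222), (240,210) and (258,250). The panel stands with its stripe at (133,225), and D is still on the mat.

>>> drive_tool(targets=[-0.036, -0.017, 0, 0, 0, -0.046, 1, -0.072, -0.034, 0, 0, 0, -0.092, 1, -0.108, -0.051, 0, 0, 0, -0.138, 1, -0.144, -0.068, 0, 0, 0, -0.184, 1, -0.18, -0.085, 0, 0, 0, -0.23, 1, -0.216, -0.102, 0, 0, 0, -0.276, 1, -0.252, -0.12, 0, 0, 0, -0.322, 1, -0.288, -0.138, 0, 0, 0, -0.368, 1, -0.324, -0.152, 0.01, 0, 0, -0.414, 1, -0.354, -0.16, 0.035, 0, 0, -0.4578, 1, -0.358, -0.16, 0.044, 0, 0, -0.4578, 1, -0.358, -0.16, 0.044, 0, 0, -0.4578, 1])

```text
clock: 32.43
eef_pos: [412.9, -349.9, 178.4]
tcp_rot: [-3.136, -0.006, 1.995]
contact_force: [-0.8, 0.5, -0.2]
opening: 0.998
```

```bash
python3 - <<'E'
from y import *
st();pick('D');f=snap('wrist','w11')
for x in blobs(f,(22,110,40),(36,255,255),100)[0]: print('olive',x,on_z(f,[x[1]],50)[0,:2].round(1))
E
```

```text
t 32.43 tcp [ 412.9 -349.9  178.4] [-3.136 -0.006  1.995] F [-0.8  0.5 -0.2] op 0.998 q [-0.7   0.38  1.91 -0.    0.85 -1.13]
shift m [-0.0019  0.0036 -0.0066] turn [-0.0051 -0.0064 -0.0034] | rows 1
shift m [-0.0024  0.004   0.0724] turn [-0.0051 -0.0064 -0.0034] | rows 2
olive (np.int32(2795), array([254.5, 211.9]), array([222, 177,  66,  68], dtype=int32)) [ 412.6 -352.2]
```

View pics/w11.png

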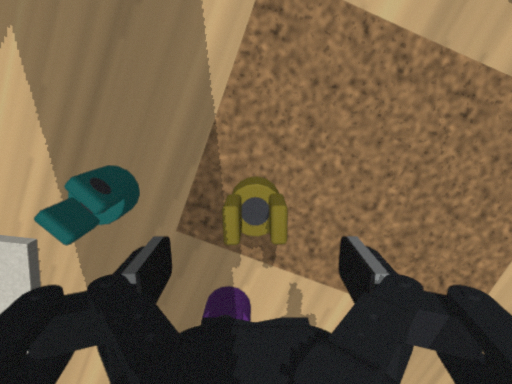

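D is upright at (255,212), square between the open fingers. Purple (228,305) and turquoise (95,205) are clear of them.

>>> drive_tool(targets=[-0.002, 0.002, 0.025, 0, 0, 0, 1, -0.002, 0.002, 0.05, 0, 0, 0, 1, -0.002, 0.002, 0.071, 0, 0, 0, 1, -0.002, 0.002, 0.071, 0, 0, 0, 1, -0.002, 0.002, 0.071, 0, 0, 0, 0.2, -0.002, 0.002, 0.071, 0, 0, 0, 0.2, -0.002, 0.002, 0.071, 0, 0, 0, 0.2, -0.002, 0.002, 0.071, 0, 0, 0, 0.2, -0.002, 0.002, 0.071, 0, 0, 0, 0.2, -0.002, 0.002, 0.071, 0, 0, 0, 0.2, -0.002, 0.002, 0.071, 0, 0, 0, 0.2], force=60)

```text
clock: 33.4
eef_pos: [418.3, -350.8, 112.6]
tcp_rot: [-3.14, 0.001, 1.998]
contact_force: [-0.4, 1.2, 6.2]
opening: 0.523
```

```bash
python3 -c "
from y import *
st();place(-74,-107)"
```

```text
t 33.4 tcp [ 418.3 -350.8  112.6] [-3.140e+00  1.000e-03  1.998e+00] F [-0.4  1.2  6.2] op 0.523 q [-0.7   0.49  1.94 -0.    0.71 -1.12]
shift m [ 0.321   0.1679 -0.1029] turn [-0.0014  0.001   0.462 ] | rows 10
shift m [ 0.3211  0.1681 -0.0189] turn [-0.0014  0.001   0.462 ] | rows 9
```

>>> drive_tool(targets=[0, 0, -0.036, 0, 0, 0, 0.2, 0, 0, -0.072, 0, 0, 0, 0.2, 0, 0, -0.103, 0, 0, 0, 0.2, 0.032, 0.017, -0.103, 0, 0, 0.046, 0.2, 0.064, 0.034, -0.103, 0, 0, 0.092, 0.2, 0.096, 0.05, -0.103, 0, 0, 0.138, 0.2, 0.128, 0.067, -0.103, 0, 0, 0.185, 0.2, 0.16, 0.084, -0.103, 0, 0, 0.231, 0.2, 0.193, 0.101, -0.103, 0, 0, 0.277, 0.2, 0.225, 0.118, -0.103, 0, 0, 0.323, 0.2, 0.257, 0.134, -0.103, 0, 0, 0.37, 0.2, 0.289, 0.151, -0.103, 0, 0, 0.416, 0.2])

```text
clock: 34.4
eef_pos: [435.2, -23.2, 214.7]
tcp_rot: [-3.14, -0.0, 1.579]
contact_force: [0.6, 0.3, -4.9]
opening: 0.522
```

```bash
python3 -c "
from y import *
st();place(-74,-107)"
```

```text
t 34.4 tcp [435.2 -23.2 214.7] [-3.14  -0.     1.579] F [ 0.6  0.3 -4.9] op 0.522 q [-0.06  0.18  2.11  0.    0.86 -0.07]
shift m [ 0.0342  0.0034 -0.0003] turn [-0.0018 -0.0001  0.0434] | rows 1
shift m [0.0342 0.0035 0.0837] turn [-0.0018 -0.0001  0.0434] | rows 3
```

>>> drive_tool(targets=[0.017, 0.002, 0, 0, 0, 0.02, 0.2, 0.035, 0.0035, 0, 0, 0, 0.043, 0.2, 0.035, 0.0035, 0, 0, 0, 0.043, 0.2, 0.035, 0.0035, 0.03, 0, 0, 0.043, 0.2, 0.035, 0.0035, 0.055, 0, 0, 0.043, 0.2, 0.035, 0.0035, 0.07, 0, 0, 0.043, 0.2, 0.035, 0.0035, 0.075, 0, 0, 0.043, 0.2, 0.035, 0.0035, 0.076, 0, 0, 0.043, 0.2, 0.035, 0.0035, 0.076, 0, 0, 0.043, 0.2])

```text
clock: 35.15
eef_pos: [437.4, 9.8, 139.5]
tcp_rot: [-3.136, -0.0, 1.539]
contact_force: [-10.9, 1.5, 24.2]
opening: 0.526
```

>>> drive_tool(targets=[0, 0, 0.0005, 0, 0, 0, 0.2, 0, 0, 0.001, 0, 0, 0, 0.2, 0, 0, 0.001, 0, 0, 0, 0.2])

```text
clock: 35.4
eef_pos: [437.4, 9.8, 139.5]
tcp_rot: [-3.136, -0.0, 1.539]
contact_force: [-15.2, 1.5, 41.5]
opening: 0.527
```

Touching down; let go and rise.

>>> drive_tool(targets=[0, 0, -0.002, 0, 0, 0, 0.2, 0, 0, -0.0025, 0, 0, 0, 0.75, 0, 0, -0.0025, 0, 0, 0, 0.75, 0, 0, -0.0025, 0, 0, 0, 0.75, 0, 0, -0.0025, 0, 0, 0, 0.75, 0, 0, -0.02, 0, 0, 0, 0.75, 0, 0, -0.05, 0, 0, 0, 0.8, 0, 0, -0.1, 0, 0, 0, 1, 0, 0, -0.14, 0, 0, 0, 1, 0, 0, -0.14, 0, 0, 0, 1])

```text
clock: 36.23
eef_pos: [441.6, 10.1, 282.8]
tcp_rot: [3.136, -0.0, 1.539]
contact_force: [1.7, -0.3, 0.7]
opening: 0.995
```

```bash
python3 - <<'E'
from y import *
st();f=snap('wrist','w12');s=snap('side','s12');top()
go([511,-53,260],[np.pi,0,np.pi/2+YAW])
E
```

```text
t 36.23 tcp [441.6  10.1 282.8] [ 3.136 -0.     1.539] F [ 1.7 -0.3  0.7] op 0.995 q [0.02 0.09 2.03 0.   1.02 0.05]
olive 89 [588.  78.]
olive 83 [587.  -1.]
shift m [-0.0608  0.0739  0.0168] turn [-0.0016 -0.0001  0.0031] | rows 3
```

>>> drive_tool(targets=[-0.02, 0.025, 0, 0, 0, 0, 1, -0.04, 0.05, 0, 0, 0, 0, 1, -0.061, 0.074, 0, 0, 0, 0, 1, -0.061, 0.074, 0, 0, 0, 0, 1, -0.061, 0.074, 0, 0, 0, 0, 1])

```text
clock: 36.8
eef_pos: [510.7, -54.0, 273.9]
tcp_rot: [-3.134, -0.0, 1.537]
contact_force: [-0.3, -0.9, -0.6]
opening: 1.0
```

```bash
python3 - <<'E'
from y import *
st();f=snap('wrist','w13')
for x in blobs(f,(0,170,150),(6,255,255),60)[0]: print('handle',x, on_z(f,[x[1]],90))
for x in blobs(f,(22,110,40),(36,255,255),100)[0]: print('olive',x,on_z(f,[x[1]],60)[0,:2].round(1))
go([511,-53,131],[np.pi,0,np.pi/2+YAW])
E
```

```text
t 36.8 tcp [510.7 -54.  273.9] [-3.134 -0.     1.537] F [-0.3 -0.9 -0.6] op 1.0 q [-0.11  0.22  1.9  -0.    1.04 -0.07]
olive (np.int32(2709), array([170.5,  35.2]), array([135,   5,  71,  64], dtype=int32)) [437.1  85.2]
olive (np.int32(2701), array([342.1,  37.8]), array([308,   8,  71,  63], dtype=int32)) [592.5  77.7]
olive (np.int32(1843), array([176.3, 125. ]), array([146, 102,  63,  47], dtype=int32)) [433.6   6.3]
olive (np.int32(1857), array([335.8, 129.1]), array([304, 106,  63,  47], dtype=int32)) [590.7  -2.8]
shift m [0.0003 0.0022 0.1431] turn [-0.0077 -0.0005  0.002 ] | rows 4
```

View pics/w13.png

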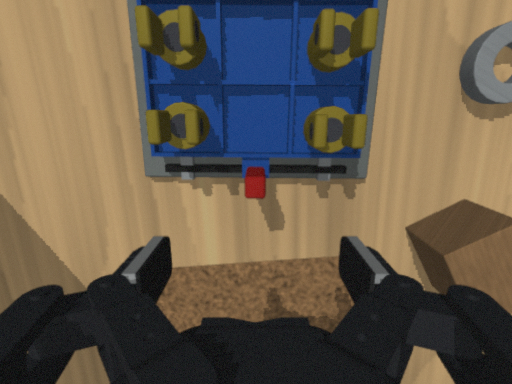

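The wrist view shows four yokes upright in the corner compartments at (171,35), (342,38), (176,125) and (336,129). The handle is at (255,186), clear between the fingers.

>>> drive_tool(targets=[0, 0.001, 0.04, 0, 0, 0, 1, 0, 0.001, 0.08, 0, 0, 0, 1, 0, 0.001, 0.12, 0, 0, 0, 1, 0, 0.001, 0.142, 0, 0, 0, 1, 0, 0.001, 0.142, 0, 0, 0, 0.1, 0, 0.001, 0.142, 0, 0, 0, 0.1, 0, 0.001, 0.142, 0, 0, 0, 0.1, 0, 0.001, 0.142, 0, 0, 0, 0.1, 0, 0.001, 0.142, 0, 0, 0, 0.1, 0, 0.001, 0.142, 0, 0, 0, 0.1, 0, 0.001, 0.142, 0, 0, 0, 0.1, 0, 0.001, 0.142, 0, 0, 0, 0.1], force=50)

```text
clock: 37.85
eef_pos: [509.7, -53.1, 135.9]
tcp_rot: [-3.135, -0.0, 1.538]
contact_force: [-10.9, 1.1, 13.4]
opening: 0.228
```

>>> drive_tool(targets=[0.006, 0, 0, 0, 0, 0, 0.1, 0.016, 0, 0, 0, 0, 0, 0.1, 0.028, 0, 0, 0, 0, 0, 0.1, 0.04, 0, 0, 0, 0, 0, 0.1, 0.052, 0, 0, 0, 0, 0, 0.1, 0.064, 0, 0, 0, 0, 0, 0.1, 0.076, 0, 0, 0, 0, 0, 0.1, 0.088, 0, 0, 0, 0, 0, 0.1, 0.1, 0, 0, 0, 0, 0, 0.1, 0.11, 0, 0, 0, 0, 0, 0.1, 0.118, 0, 0, 0, 0, 0, 0.1, 0.124, 0, 0, 0, 0, 0, 0.1])

```text
clock: 38.85
eef_pos: [514.6, 71.1, 135.9]
tcp_rot: [-3.137, 0.0, 1.539]
contact_force: [-5.8, -3.1, 6.7]
opening: 0.221
```

>>> drive_tool(targets=[0.006, 0, 0, 0, 0, 0, 0.1, 0.013, 0, 0, 0, 0, 0, 0.1, 0.02, 0, 0, 0, 0, 0, 0.1, 0.025, 0, 0, 0, 0, 0, 0.1, 0.029, 0, 0, 0, 0, 0, 0.1, 0.031, 0, 0, 0, 0, 0, 0.1, 0.031, 0, 0, 0, 0, 0, 0.1])

```text
clock: 39.43
eef_pos: [515.9, 102.1, 135.9]
tcp_rot: [-3.138, -0.0, 1.539]
contact_force: [-5.0, 1.0, 6.3]
opening: 0.228
```

>>> drive_tool(targets=[0.002, 0, 0, 0, 0, 0, 0.1, 0.004, 0, 0, 0, 0, 0, 0.1, 0.006, 0, 0, 0, 0, 0, 0.1, 0.006, 0, 0, 0, 0, 0, 0.1])

```text
clock: 39.77
eef_pos: [516.1, 106.6, 135.9]
tcp_rot: [-3.138, 0.002, 1.539]
contact_force: [-4.5, -9.9, 7.7]
opening: 0.225
```

>>> drive_tool(targets=[0.001, 0, 0, 0, 0, 0, 0.1, 0.002, 0, 0, 0, 0, 0, 0.1, 0.002, 0, 0, 0, 0, 0, 0.1])

```text
clock: 40.02
eef_pos: [516.1, 106.8, 135.9]
tcp_rot: [-3.138, 0.005, 1.54]
contact_force: [-3.9, -24.3, 10.1]
opening: 0.224
```

>>> drive_tool(targets=[0, 0, 0, 0, 0, 0, 1, 0, 0, 0, 0, 0, 0, 1, 0, 0, 0, 0, 0, 0, 1, 0, 0, 0, 0, 0, 0, 1, 0, 0, 0, 0, 0, 0, 1, 0, 0, -0.03, 0, 0, 0, 1, 0, 0, -0.07, 0, 0, 0, 1, 0, 0, -0.11, 0, 0, 0, 1, 0, 0, -0.15, 0, 0, 0, 1, 0, 0, -0.19, 0, 0, 0, 1, 0, 0, -0.23, 0, 0, 0, 1, 0, 0, -0.23, 0, 0, 0, 1])

```text
clock: 41.02
eef_pos: [520.2, 110.5, 372.9]
tcp_rot: [3.133, -0.003, 1.539]
contact_force: [1.6, -0.1, -0.2]
opening: 1.001
```

```bash
python3 - <<'E'
from y import *
st();f=snap('wrist','w14');s=snap('side','s14')
for x in blobs(f,(0,170,120),(6,255,255),60)[0]: print('handle',x, on_z(f,[x[1]],90))
a=np.hstack([cv2.resize(f['color'],(400,300)),cv2.resize(s['color'][180:340,90:303],(400,300))]);cv2.imwrite('pics/fin.png',a)
go([760,110,390],[np.pi,0,-.033]);go([762,310,390],[np.pi,0,-.033])
E
```

```text
t 41.02 tcp [520.2 110.5 372.9] [ 3.133e+00 -3.000e-03  1.539e+00] F [ 1.6 -0.1 -0.2] op 1.001 q [0.21 0.14 1.76 0.   1.24 0.24]
handle (np.int32(185), array([249.1, 172.1]), array([243, 165,  13,  15], dtype=int32)) [[515.20985439 108.61270588  90.        ]]
shift m [ 0.0076  0.2419 -0.0233] turn [-1.0000e-04 -1.6000e-03  1.5722e+00] | rows 13
shift m [ 0.2076  0.2376 -0.0231] turn [-1.0000e-04 -1.6000e-03  1.5722e+00] | rows 13
```

View pics/fin.png

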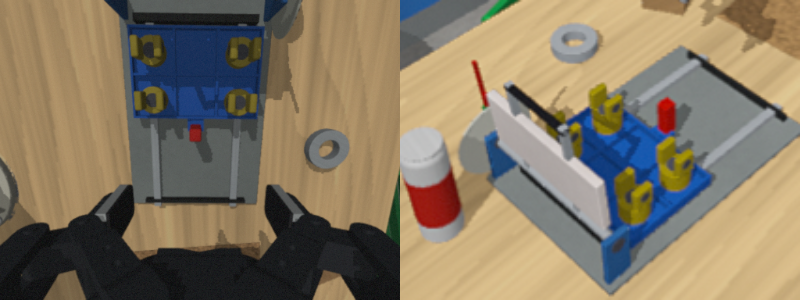

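The tray is home at handle y ≈ 108.6. In the picture four yokes stand upright and the panel is still up. One last check of panel against pointer from the +x side.

>>> drive_tool(targets=[0.017, 0.02, -0.01, 0, 0, 0.12, 1, 0.034, 0.04, -0.02, 0, 0, 0.24, 1, 0.052, 0.06, -0.023, 0, 0, 0.36, 1, 0.07, 0.08, -0.023, 0, 0, 0.48, 1, 0.087, 0.1, -0.023, 0, 0, 0.6, 1, 0.104, 0.12, -0.023, 0, 0, 0.72, 1, 0.121, 0.14, -0.023, 0, 0, 0.84, 1, 0.138, 0.16, -0.023, 0, 0, 0.96, 1, 0.155, 0.18, -0.023, 0, 0, 1.08, 1, 0.172, 0.2, -0.023, 0, 0, 1.2, 1, 0.19, 0.22, -0.023, 0, 0, 1.32, 1, 0.208, 0.238, -0.023, 0, 0, 1.44, 1])

```text
clock: 42.12
eef_pos: [762.6, 310.7, 383.7]
tcp_rot: [3.141, 0.006, 0.093]
contact_force: [-0.2, 0.4, 0.5]
opening: 0.998
```

>>> drive_tool(targets=[0, 0, 0, 0, 0, 0.12, 0.5, 0, 0, 0, 0, 0, 0.132, 0.5, 0, 0, 0, 0, 0, 0.132, 0.5, 0, 0, 0, 0, 0, 0.132, 0.5])

```text
clock: 42.45
eef_pos: [761.5, 309.6, 385.6]
tcp_rot: [3.141, 0.005, -0.029]
contact_force: [0.1, 0.0, 0.4]
opening: 0.501
```

```bash
python3 -c "
from y import *
st();go([773,308,246],[np.pi,0.877,-.036])"
```

```text
t 42.45 tcp [761.5 309.6 385.6] [ 3.141  0.005 -0.029] F [0.1 0.  0.4] op 0.501 q [0.38 0.63 1.02 0.   1.5  1.98]
shift m [0.0122 0.0011 0.1395] turn [ 0.0037 -0.8722  0.0057] | rows 7
```

>>> drive_tool(targets=[0.012, 0.001, 0.02, 0, -0.12, 0, 0.5, 0.012, 0.001, 0.04, 0, -0.24, 0, 0.5, 0.012, 0.001, 0.06, 0, -0.36, 0, 0.5, 0.012, 0.001, 0.08, 0, -0.48, 0, 0.5, 0.012, 0.001, 0.1, 0, -0.6, 0, 0.5, 0.012, 0.001, 0.12, 0, -0.72, 0, 0.5, 0.012, 0.001, 0.139, 0, -0.84, 0, 0.5, 0.012, 0.001, 0.139, 0, -0.872, 0, 0.5, 0.012, 0.001, 0.139, 0, -0.872, 0, 0.5, 0.012, 0.001, 0.139, 0, -0.872, 0, 0.5])

```text
clock: 43.28
eef_pos: [773.8, 308.2, 246.8]
tcp_rot: [-3.14, 0.875, -0.031]
contact_force: [-0.8, 0.4, 0.7]
opening: 0.498
```

```bash
python3 - <<'E'
from y import *
st();f=snap('wrist','w15')
m=blobs(f,(0,170,80),(6,255,255))[1]
ys=[];xs=[]
for y in range(200,306):
    x=np.nonzero(m[y,225:285])[0]+225
    if 3<=len(x)<=9: ys.append(y);xs.append(x.mean())
pf=np.polyfit(ys,xs,1); k=np.abs(np.polyval(pf,ys)-xs)<2; pf=np.polyfit(np.array(ys)[k],np.array(xs)[k],1)
g=axis(f,(50,120,50),(75,255,255),(235,142,45,60))
S=[(np.polyval(pf,y),y) for y in (200,304)]
print(g,S,len(ys),k.sum());print('pointer',ang(f,g,140),'stripe',ang(f,S,140))
top()
cv2.imwrite('pics/w15b.png',f['color'])
E
```

```text
t 43.28 tcp [773.8 308.2 246.8] [-3.14   0.875 -0.031] F [-0.8  0.4  0.7] op 0.498 q [0.3  1.22 0.37 0.36 2.36 2.05]
[(np.float64(256.49025276529153), np.int64(142)), (np.float64(253.4602549339036), np.int64(191))] [(np.float64(252.55432933209678), 200), (np.float64(245.09675345322347), 304)] 93 93
pointer (np.float64(-0.05236496568541128), [[140.0, 199.4, 95.9], [140.0, 201.9, 143.8]]) stripe (np.float64(-0.06083455378477059), [[140.0, 202.6, 151.8], [140.0, 207.3, 229.6]])
```

View pics/w15b.png

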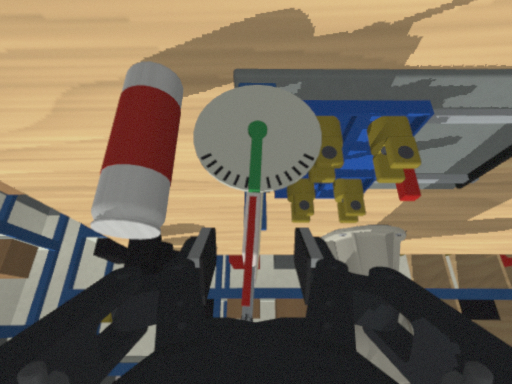

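The pointer and stripe are collinear in the view: hub (257,130), tip (254,190), stripe (252,200) to (245,304). The difference is about 0.008 rad. Nothing touches the robot, so I'm handing in.

```bash
python3 -c "
from rig import sign_off; print(sign_off())"
```

```text
the job is handed in; nothing more can be done
None
```

The station is ready and handed in, at about 43 s on the robot's clock. I worked in the order asked:

- **Panel:** I raised it from about 1.0 rad, let go, looked from the +x side, and corrected it once by 21 mm at the bar. In the last check after loading, the stripe read -0.061 rad and the pointer -0.052 rad. That is within 0.01 rad, as it was right after I let go.
- **Tray out:** I pulled it to the loading stop, where the force rose to about 33 N.
- **Yokes:** All four olive yokes present are upright in the four corner compartments, one each. The last pictures show them still upright. None was knocked aside, and no grip slipped.
- **Tray home:** I pushed it 160 mm to the lamp-end stop. The force rose to about 24 N with no further movement.

I did not touch the spray can, carton, bearing, or the purple and turquoise look-alikes. The final top-camera yoke count came back empty, and I did not look into why. The final yoke check therefore rests on the wrist and side pictures.

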